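# Drive the worn dowel pins out of a jig block

## Robot

A 7-joint arm with a two-finger parallel gripper is mounted at the origin on a cart in front of the work surface, level with it; the furniture and walls round the work are solid. World frame = base frame: x ahead of the robot, y to its left, z up, the work surface at z = 0. Lengths are in m, angles in rad, forces in N, time in s.
With the tool pointing down it reaches from about 0.4 to 0.925 m from the base axis. Payload 4.1 kg.
Tool frame: the origin (TCP) lies at the very end of the fingers, on their centre line; the grasp point (between the pads) lies 19 mm behind it; z points along the fingers, y is the direction in which the jaws open and shut (so a half turn about z gives the same grasp; the last joint's range is limited). The gripper opens to 85 mm and grips with 20 to 120 N. Pads are 22 mm wide; open, the fingers measure 114 mm over their backs; the gripper's body (76 mm by 85 mm) begins 54 mm behind the grasp point. The pads swing forward as they close: fully open they stand 13 mm farther back than shut.
Start: joints at [-1.271, 0.398, 0.045, 1.537, -0.019, 1.207, -0.051], TCP at [0.252, 0.599, 0.231] pointing down, gripper open.
Joint ranges: [-2.82, 2.82], [-0.49, 2.23], [-1.37, 1.46], [0, 2.46], [-1.36, 4.5], [0.23, 2], [-2.94, 2.94]. Speed limits (rad/s): [2.57, 2.57, 3.14, 3.14, 3.14, 3.14, 3.14].

## Interface

Orientations are given as a unit quaternion [w, x, y, z].
In Python, from rig import monitor, capture, ticket gives the robot as it stands.
- The arm moves only by the tool arm_command, never from a script. Its argument "series" is a list of rows, each an object of numbers: "x", "y", "z": the shift along the world's x, y, z in cm; "turn": the turn about the world's z in degrees. In form: [{"x": .., "y": .., "z": .., "turn": ..}, ...]. A call has 1 to 20 rows; each row shifts and turns the pose as measured when the row begins; what a row does not reach is not made up. A row lasts 1/10 s, in which the tool goes at most 50 mm and 8.59 degrees, less where a joint would pass 70% of its speed; a pose out of reach is approached as far as the arm can. A call is refused whole if a number of a shift passes 5 or a number of a turn 8.59, either way. A call with a gripper value outside its range is refused whole. "jaw" is the gripper's target within -1 to 1 (fully open at 1, half-way at 0, shut at -1), set as the call begins (left out, the last holds). The fingers move at their own pace and stop on an object; "force" is the grip in N (left out, the last holds). Time passes only in rows, so rows that do not move let the fingers close. It gives the time, the measured TCP pose, the force and the opening at its end, in the units of the state.
- monitor.state(): the state, without advancing time (a new reading comes with each control period).
- capture(name): name is "scene" or "top" or "wrist"; returns a dict with "img" (480x640x3 uint8, red, green, blue), "mtx" (3x3 intrinsics, pixels), "extrinsics" (4x4, takes a point from camera to world coordinates). Camera axes: x right, y down, z forward; pixel columns grow to the right and rows downward; lengths in m; the calibration is good to about 2 mm. A picture is of the moment at which its call begins. There is no depth.
- ticket.hand_in(): hands the job in, once; it reports no verdict.
The state is a dict: "time": time; "q": joint angles; "joint_velocities": joint speeds; "joint_torque": joint torques, N m; "tool_pos": TCP position; "tool_rot": TCP orientation; "force": force on the tool from outside, world axes, zero at the start; "torque": the same for the moment, N m; "grip_width": finger opening in m.
Only numpy, scipy, OpenCV 4.12 (cv2) and the standard library are available. Lean on these libraries where they do the work, as an engineer would, in place of code of your own. Each camera call takes 0.05 s, during which the arm holds its last target. There are 200 camera calls.

## Task

Put the catch tray fully home in the tunnel of the blue stand and tighten the clamp screw on the jig block until its red tab pops out. Then take the punch off its hook and drive every dowel pin that is still in the block down and out, so that all of them end up in the tray under the stand. Hang the punch back on its hook, then draw out the tray with the pins and set it down flat on the cork mat, leaving the block clamped and the other things alone.

Things in the scene. Friction and masses are not known exactly. Their poses are not given: they have to be found in the camera images.
- stand: Blue bridge stand, fixed. Origin on the bench under the middle of the hole row; +x from its open front (robot side) to the back, +y to the clamp end. Legs leave a tunnel 108 mm wide, 62 high; they start at x = -30, back wall face at x = +42. Tunnel floor: plate 4 mm thick, so bring the tray in along +x just above it and lower it. Home: tray origin at x = 0 to +2, axes parallel. Clamp arm over y = 66 to 98, top at z = 126.
- jig_block: Loose aluminium block 36 x 170 x 36 mm lying across the stand's legs, underside at z = 62, top at z = 98 mm. Origin in its underside, below the middle of the hole row; axes as the stand's; reaches from y = -70 to +99. Vertical through-holes of 12 mm, 2 mm countersinks, at x = 0, y = -33, -11, +11, +33. It stays in the stand.
- clamp_screw (a joint): Turn of the vertical clamp screw over the block's +y end, rad: 0 fully open, grows clockwise seen from above (tightening), stop at 3.4. Stays where it is left (friction 0.1 N m). It sinks 2 mm per rad; the jaw meets the block at about 2.0, its preloaded spring then gives way at 10 N and the tab is out at about 3.0. Starts at 0 to 0.9.
- clamp_bar (a point): Centre of the black T-bar on the clamp screw, 46 long (own x) x 13 wide (own y) x 20 mm high, 2 mm above its mid height, 159 mm over the bench when open. Grip it across the 13 mm; the axes turn with the bar. The arm's top face is 33 mm below this point when open, 26 mm when tight.
- tab (a joint): How far the red tab stands out, toward the robot, from the small grey housing in front of the clamp arm's nose (m): 0 until the jaw presses with about 10 N, then 0.012 per rad of the screw, up to 0.015 at the screw's stop. Beyond 0.010 it counts as popped out.
- punch: Punch hanging upright in the hook's fork, 0.2 kg. Origin on its axis at the underside of its collar (38 mm diameter, 6 thick), z up. Above: red square handle 22 x 22 mm, z = 6 to 56 (grip near 31; flats along own x and y). Below: shank of 12 mm diameter to z = -25, then the 5 mm driving shaft to its flat tip at z = -85.
- hook: Grey stand with a fork hook, fixed; origin on the bench below where the punch hangs, +x to its post. Base x = -5 to 85, y = +-40 mm. Two prongs (19 mm gap) reach forward to x = -32, top at z = 114 mm, where the collar rests; their front ends turn up to z = 124. Lift the punch more than 10 mm and draw it off toward -x; hang it back in reverse.
- hook_seat (a point): Where the origin of the hanging punch belongs, on the fork's top face, 114 mm over the bench; axes as the hook's.
- tray: Grey catch tray 80 (x) x 98 (y) x 24 mm high, 4 mm walls and floor, about 0.2 kg. Origin at the centre of its underside. On its -x side an orange grip: an upright plate 26 (x) x 12 (y) mm centred at x = -73, z = 4 to 48; take it from above across the 12 mm. The grip stays on the robot side when the tray goes into the stand.
- mat: Loose flat cork mat, 130 (own x) x 150 (own y) x 8 mm thick; origin at the centre of its underside, axes along its sides. Final place of the tray; may get knocked aside a little.
- pencil: Bystander: blue pencil, 8 x 140 x 8 mm, lying loose at the front along its own y; origin under its middle.
- pin0: Steel dowel pin, 10 mm diameter, 32 mm long, 20 g; origin at its tapered lower end, z along it. May be absent. Starts upright in the block's hole at y = -33 mm, its top 1 to 3 mm above the block's, leaning a little (0.15 rad at most), held by a sprung ball. 5 to 15 N start it down; follow with the punch until its tip is 34 mm below the block's top: by then the pin has dropped out.
- pin1: Steel dowel pin, 10 mm diameter, 32 mm long, 20 g; origin at its tapered lower end, z along it. May be absent. Starts upright in the block's hole at y = -11 mm, its top 1 to 3 mm above the block's, leaning a little (0.15 rad at most), held by a sprung ball. 5 to 15 N start it down; follow with the punch until its tip is 34 mm below the block's top: by then the pin has dropped out.
- pin2: Steel dowel pin, 10 mm diameter, 32 mm long, 20 g; origin at its tapered lower end, z along it. May be absent. Starts upright in the block's hole at y = +11 mm, its top 1 to 3 mm above the block's, leaning a little (0.15 rad at most), held by a sprung ball. 5 to 15 N start it down; follow with the punch until its tip is 34 mm below the block's top: by then the pin has dropped out.
- pin3: Steel dowel pin, 10 mm diameter, 32 mm long, 20 g; origin at its tapered lower end, z along it. May be absent. Starts upright in the block's hole at y = +33 mm, its top 1 to 3 mm above the block's, leaning a little (0.15 rad at most), held by a sprung ball. 5 to 15 N start it down; follow with the punch until its tip is 34 mm below the block's top: by then the pin has dropped out.
There are look-alikes about, which are no part of the job. Of the things that look like the punch, the larger one is meant.

How it is judged:
On the way, in this order (a step that is already met when the one before it is completed fails the run):
1. the tray is home in the stand's tunnel and the clamp's tab has popped out (x of tray in the frame of stand between -0.02 and 0.012 m and angle between the x axis of tray and the x axis of stand, either way round below 0.12 rad and height (world z) of tray below 0.01 m and value of joint tab above 0.01 m), for 0.2 s.
2. the punch has been lifted off the hook (distance between punch and hook_seat above 0.06 m and height (world z) of punch above 0.08 m), for 0.1 s.
3. every pin has been driven out and lies in the tray under the stand, the clamp still tight (all of step 1 and x of pin0 in the frame of tray between -0.045 and 0.045 m and y of pin0 in the frame of tray between -0.052 and 0.052 m and z of pin0 in the frame of tray between -0.005 and 0.045 m and x of pin1 in the frame of tray between -0.045 and 0.045 m and y of pin1 in the frame of tray between -0.052 and 0.052 m and z of pin1 in the frame of tray between -0.005 and 0.045 m and x of pin2 in the frame of tray between -0.045 and 0.045 m and y of pin2 in the frame of tray between -0.052 and 0.052 m and z of pin2 in the frame of tray between -0.005 and 0.045 m and x of pin3 in the frame of tray between -0.045 and 0.045 m and y of pin3 in the frame of tray between -0.052 and 0.052 m and z of pin3 in the frame of tray between -0.005 and 0.045 m), for 0.2 s.
4. the punch hangs on its hook again (distance between punch and hook_seat below 0.015 m and angle between punch's own z axis and vertical below 0.15 rad and contact force between punch and the fingers below 0.1 N), for 0.2 s.
At the end, for the whole second after the job is handed in: Every pin present lies in the tray; the tray stands level (within 0.06 rad) on the cork mat with its centre at least 5 mm inside the mat's edges; the punch hangs upright on the hook, within 15 mm of its seat; the tab still stands out more than 10 mm; all at rest and released (x of pin0 in the frame of tray between -0.045 and 0.045 m and y of pin0 in the frame of tray between -0.052 and 0.052 m and z of pin0 in the frame of tray between -0.005 and 0.045 m and x of pin1 in the frame of tray between -0.045 and 0.045 m and y of pin1 in the frame of tray between -0.052 and 0.052 m and z of pin1 in the frame of tray between -0.005 and 0.045 m and x of pin2 in the frame of tray between -0.045 and 0.045 m and y of pin2 in the frame of tray between -0.052 and 0.052 m and z of pin2 in the frame of tray between -0.005 and 0.045 m and x of pin3 in the frame of tray between -0.045 and 0.045 m and y of pin3 in the frame of tray between -0.052 and 0.052 m and z of pin3 in the frame of tray between -0.005 and 0.045 m and value of joint tab above 0.01 m and distance between punch and hook_seat below 0.015 m and angle between punch's own z axis and vertical below 0.15 rad and x of tray in the frame of mat between -0.06 and 0.06 m and y of tray in the frame of mat between -0.07 and 0.07 m and z of tray in the frame of mat between 0.005 and 0.013 m and angle between tray's own z axis and vertical below 0.06 rad and linear speed of each of tray, punch below 0.02 m/s); the robot touches nothing.
It fails at once if the pencil is pushed more than 40 mm (distance of pencil from where it was at the start of the episode above 0.04 m).
It fails at once if the jig block is pulled out of the stand (distance of jig_block from where it was at the start of the episode above 0.015 m).
Of pin0, pin1, pin2, pin3 only 2 to 4 are there at a start; the rules pass over those that are not, and their reading is None.
At some moment in a run one of mat may be knocked a few centimetres aside while the robot is not near it.
It also fails if it takes over 210 s, if anything falls off the work surface, if the arm or the gripper's body presses on something with over 40 N, if the wrist force passes 120 N, or if a joint passes its speed limit or range.

## Working session

There is one attempt and no reset: what is moved stays moved. The work goes in short steps, Python scripts to look and compute and a tool call to move; the robot and the scene stay as the last step left them, time stands still between calls to the robot, and variables do not carry over. Pictures are saved under pics/ and viewed, about 12 in all and at most 16, crops included, and the job is handed in when it is done.

Besides the shell and the picture viewer there is one more tool, called after ">>>" as name([rows], argument=value, ...), one row to a line, values as JSON. arm_command: Moves the arm, as the interface text tells. Its arguments: {"type":"object","properties":{"series":{"type":"array"},"jaw":{"type":"number"},"force":{"type":"number"}},"required":["series"]}

```bash
ls; mkdir -p pics
cat > h.py <<'E'
import numpy as np,cv2
from rig import monitor,capture,ticket
def cap(name,fn=None):
    c=capture(name)
    if fn: cv2.imwrite('pics/'+fn,c['img'][:,:,::-1]); np.savez('pics/'+fn[:-4]+'.npz',**{k:np.array(c[k]) for k in('img','mtx','extrinsics')})
    return c
def load(n): return np.load('pics/'+n+'.npz')
def pix(c,u,v,z):
    K=c['mtx'];E=c['extrinsics'];d=E[:3,:3]@np.linalg.solve(K,[u,v,1]);o=E[:3,3]
    return o+d*(z-o[2])/d[2]
def proj(c,P):
    K=c['mtx'];E=c['extrinsics'];P=np.atleast_2d(P)
    q=(P-E[:3,3])@E[:3,:3]@K.T
    return q[:,:2]/q[:,2:]
E
python3 - <<'E'
from h import *
s=monitor.state();print({k:np.round(v,3) for k,v in s.items()})
for n in('scene','top'):
    c=cap(n,n+'1.png');print(n,c['mtx'],np.round(c['extrinsics'],3))
E
```

```text
pics
{'time': np.float64(0.0), 'q': array([-1.271,  0.399,  0.045,  1.538, -0.019,  1.207, -0.051]), 'joint_velocities': array([-0.   ,  0.001, -0.   ,  0.   ,  0.   , -0.001, -0.001]), 'joint_torque': array([-1.0000e-03, -4.7514e+01,  1.3650e+00, -2.5422e+01,  1.2000e-02,
        1.0000e-02, -0.0000e+00]), 'tool_pos': array([0.252, 0.598, 0.23 ]), 'tool_rot': array([-0.   ,  0.198,  0.98 , -0.001]), 'force': array([ 0.317, -0.353,  0.298]), 'torque': array([-0.033,  0.045,  0.053]), 'grip_width': np.float64(0.085)}
scene [[555.46318395   0.         320.4968018 ]
 [  0.         555.46318395 231.99053332]
 [  0.           0.           1.        ]] [[ 0.768 -0.495  0.407  0.162]
 [-0.641 -0.585  0.497 -0.469]
 [-0.008 -0.643 -0.766  0.807]
 [ 0.     0.     0.     1.   ]]
top [[546.50678569   0.         321.80676513]
 [  0.         546.50678569 240.47032394]
 [  0.           0.           1.        ]] [[ 0.017 -0.995  0.096  0.45 ]
 [-1.    -0.019 -0.018 -0.01 ]
 [ 0.02  -0.096 -0.995  1.086]
 [ 0.     0.     0.     1.   ]]
```

View pics/scene1.png

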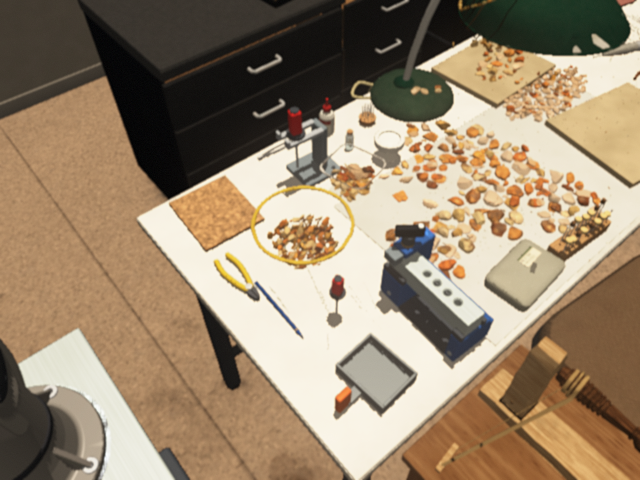

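View pics/top1.png

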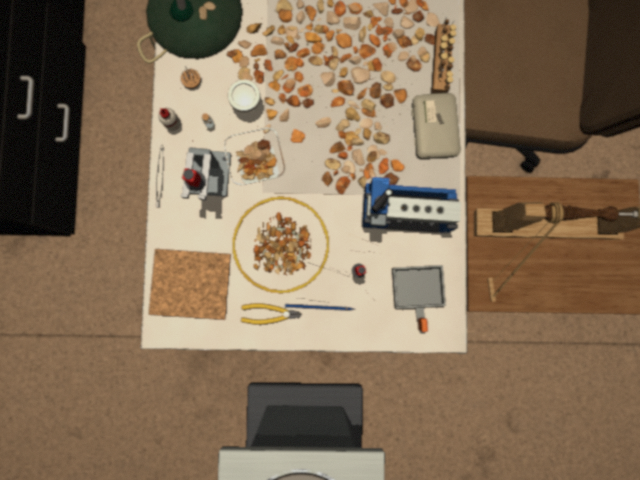

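Run:
```python
from h import *
c=load('top1');im=c['img'][:,:,::-1]
a=im[172:342,350:470];b=im[140:225,170:240]
A=cv2.resize(a,None,fx=3.5,fy=3.5,interpolation=3);B=cv2.resize(b,None,fx=5,fy=5,interpolation=3)
M=np.zeros((max(A.shape[0],B.shape[0]),A.shape[1]+B.shape[1],3),np.uint8);M[:A.shape[0],:A.shape[1]]=A;M[:B.shape[0],A.shape[1]:]=B
cv2.imwrite('pics/m1.png',M);print(M.shape)
```

```text
(595, 770, 3)
```

View pics/m1.png

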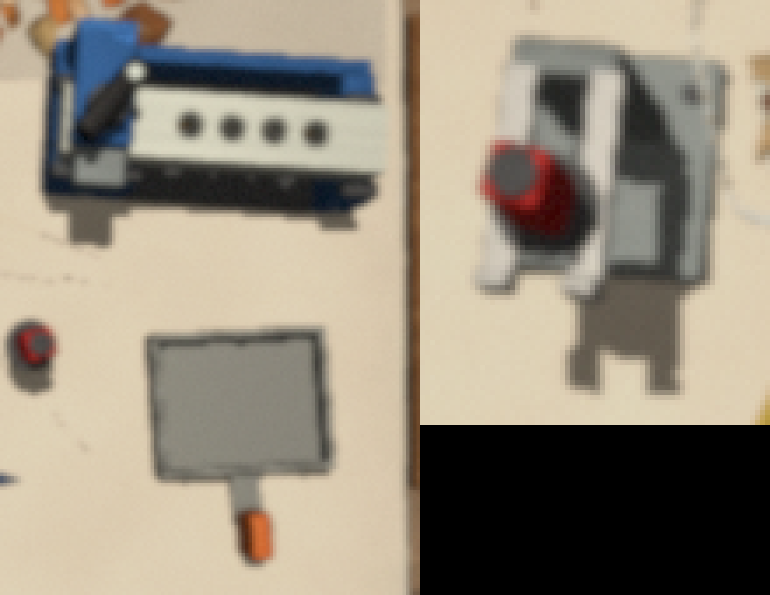

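```bash
cat >> h.py <<'E'
def A(U,V): return 350+U/3.5,172+V/3.5
def B(U,V): return 170+(U-420)/5,140+V/5
E
python3 - <<'E'
from h import *
c=load('top1')
for n,l,f,z in [('holes',[(190,125),(232,128),(274,131),(316,133)],A,.098),('tray',[(150,335),(325,330),(330,470),(157,480)],A,.024),
 ('grip',[(258,537)],A,.048),('bar ends',[(132,72),(90,128)],A,.167),('handle',[(515,172)],B,.17),('prong tips',[(497,280),(582,287)],B,.124),('prong backs',[(520,70),(607,75)],B,.114),('base',[(520,45),(720,65),(705,280)],B,.01)]:
    P=np.array([pix(c,*f(*p),z)[:2] for p in l]);print(n,np.round(P,4).tolist(),np.round(P.mean(0),4))
for n,l,z in [('mat',[(153,250),(229,254),(225,319),(150,314)],.008),('pencil',[(286,305),(353,309)],.008),('bypunch',[(359,271)],.1)]:
    P=np.array([pix(c,*p,z)[:2] for p in l]);print(n,np.round(P,4).tolist(),np.round(P.mean(0),4))
E
```

```text
holes [[0.6092, -0.1783], [0.608, -0.2004], [0.6069, -0.2225], [0.6063, -0.2446]] [ 0.6076 -0.2114]
tray [[0.5025, -0.1689], [0.5071, -0.2668], [0.4296, -0.2692], [0.4224, -0.1732]] [ 0.4654 -0.2195]
grip [[0.3935, -0.2242]] [ 0.3935 -0.2242]
bar ends [[0.6236, -0.1381], [0.5956, -0.1178]] [ 0.6096 -0.128 ]
handle [[0.6472, 0.2002]] [0.6472 0.2002]
prong tips [[0.618, 0.2155], [0.6161, 0.1854]] [0.6171 0.2004]
prong backs [[0.6966, 0.2127], [0.6955, 0.1814]] [0.6961 0.1971]
base [[0.7332, 0.237], [0.7269, 0.157], [0.6396, 0.16]] [0.6999 0.1847]
mat [[0.5295, 0.3016], [0.5244, 0.1525], [0.3974, 0.156], [0.4047, 0.3016]] [0.464  0.2279]
pencil [[0.4265, 0.038], [0.4209, -0.0934]] [ 0.4237 -0.0277]
bypunch [[0.4917, -0.0963]] [ 0.4917 -0.0963]
```

>>> arm_command([
  {"x": 2.5,"y": -3.75},
  {"x": 2.5,"y": -3.75},
  {"x": 2.5,"y": -3.75},
  {"x": 2.5,"y": -3.75},
  {"x": 2.5,"y": -3.75},
  {"x": 2.5,"y": -3.75},
  {"x": 2.5,"y": -3.75},
  {"x": 2.5,"y": -3.75},
  {"y": -5},
  {"y": -5,"turn": 6.5},
  {"y": -5,"turn": 6.5},
  {"y": -5,"turn": 6.5},
  {"y": -5,"turn": 6.5},
  {"y": -5},
  {"y": -5},
  {"x": -1.4,"y": -4.3},
  {"x": -1.4,"y": -4.3},
  {"x": -1.4,"y": -4.3},
  {"x": -1.4,"y": -4.3},
  {},
], jaw=0.2, force=40)

```text
invalid input
```

>>> arm_command([
  {"x": 2.5,"y": -3.75,"z": 0,"turn": 0},
  {"x": 2.5,"y": -3.75,"z": 0,"turn": 0},
  {"x": 2.5,"y": -3.75,"z": 0,"turn": 0},
  {"x": 2.5,"y": -3.75,"z": 0,"turn": 0},
  {"x": 2.5,"y": -3.75,"z": 0,"turn": 0},
  {"x": 2.5,"y": -3.75,"z": 0,"turn": 0},
  {"x": 2.5,"y": -3.75,"z": 0,"turn": 0},
  {"x": 2.5,"y": -3.75,"z": 0,"turn": 0},
  {"x": 0,"y": -5,"z": 0,"turn": 0},
  {"x": 0,"y": -5,"z": 0,"turn": 6.5},
  {"x": 0,"y": -5,"z": 0,"turn": 6.5},
  {"x": 0,"y": -5,"z": 0,"turn": 6.5},
  {"x": 0,"y": -5,"z": 0,"turn": 6.5},
  {"x": 0,"y": -5,"z": 0,"turn": 0},
  {"x": 0,"y": -5,"z": 0,"turn": 0},
  {"x": -1.4,"y": -4.3,"z": 0,"turn": 0},
  {"x": -1.4,"y": -4.3,"z": 0,"turn": 0},
  {"x": -1.4,"y": -4.3,"z": 0,"turn": 0},
  {"x": -1.4,"y": -4.3,"z": 0,"turn": 0},
  {"x": 0,"y": 0,"z": 0,"turn": 0},
], jaw=0.2, force=40)

```text
time: 2.1
tool_pos: [0.3858, -0.2434, 0.2242]
tool_rot: [-0.002, -0.04, 0.999, -0.004]
force: [0.3, -1.0, -0.3]
grip_width: 0.0512
```

Run:
```python
from h import *
c=cap('wrist','w1.png');print(c['mtx'],np.round(c['extrinsics'],3),monitor.state()['tool_pos'])
t=np.array([.4654,-.2195,0]);a=.055;R=np.array([[np.cos(a),-np.sin(a)],[np.sin(a),np.cos(a)]])
for p in [(40,49,24),(40,-49,24),(-40,49,24),(-40,-49,24),(-73,0,48)]:
    w=np.r_[t[:2]+R@np.array(p[:2])/1000,p[2]/1000];print(p,proj(c,w))
```

```text
[[391.83870307   0.         323.12389261]
 [  0.         391.83870307 236.17011245]
 [  0.           0.           1.        ]] [[-0.079  0.944  0.321  0.302]
 [ 0.997  0.078  0.016 -0.247]
 [-0.01   0.321 -0.947  0.367]
 [ 0.     0.     0.     1.   ]] [ 0.3870587  -0.24036352  0.22391718]
(40, 49, 24) [[389.46206652 322.26685086]]
(40, -49, 24) [[291.06835971 319.65157889]]
(-40, 49, 24) [[396.24870351 246.90034275]]
(-40, -49, 24) [[290.91625627 244.12589654]]
(-73, 0, 48) [[346.3156679  218.60367575]]
```

View pics/w1.png

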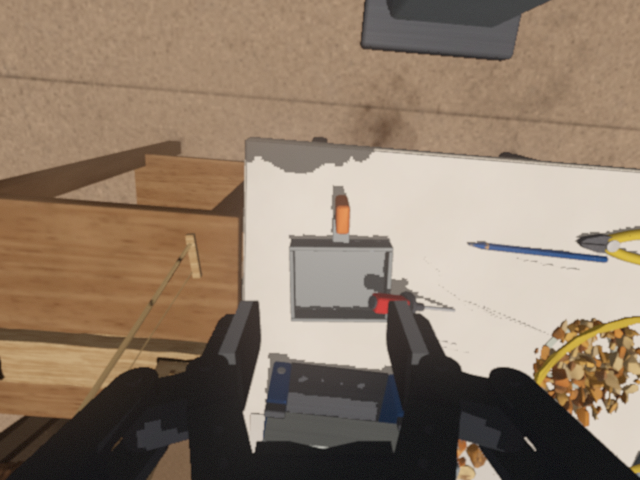

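Run:
```python
from h import *
c=cap('top','t2.png');w=load('w1')['img'][:,:,::-1];im=c['img'][:,:,::-1]
X=cv2.resize(im[220:350,330:470],None,fx=3,fy=3,interpolation=3);Y=cv2.resize(w[180:380,240:480],None,fx=1.6,fy=1.6,interpolation=3)
M=np.zeros((390,420+Y.shape[1],3),np.uint8);M[:,:420]=X;M[:Y.shape[0],420:]=Y;cv2.imwrite('pics/m2.png',M)
```

```text
(no output)
```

View pics/m2.png

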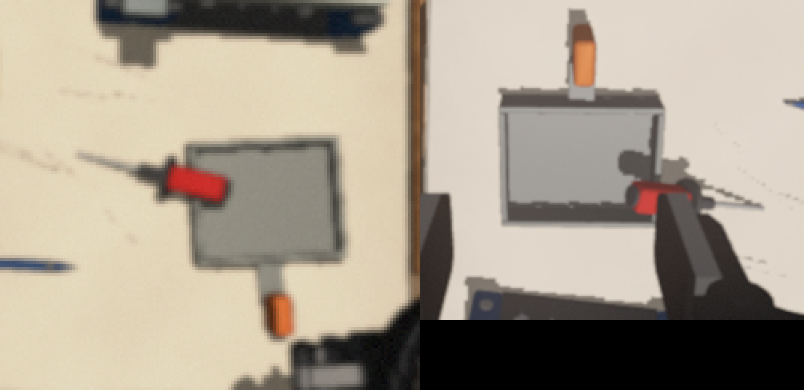

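Run:
```python
from h import *
c=load('t2')
for n,p,z in [('end',(230,191),.038),('collar',(165,176),.025),('tip',(78,155),.003),('grip',(280,316),.048),('tl',(188,146),.024),('tr',(336,140),.024),('br',(343,258),.024),('bl',(195,268),.024)]:
    print(n,np.round(pix(c,330+p[0]/3,220+p[1]/3,z),4))
print(monitor.state()['tool_pos'],monitor.state()['q'])
```

```text
end [ 0.4717 -0.1935  0.038 ]
collar [ 0.4809 -0.1536  0.025 ]
tip [ 0.4944 -0.0989  0.003 ]
grip [ 0.3937 -0.2235  0.048 ]
tl [ 0.5006 -0.1686  0.024 ]
tr [ 0.5063 -0.2651  0.024 ]
br [ 0.4301 -0.2693  0.024 ]
bl [ 0.4221 -0.1735  0.024 ]
[ 0.38830342 -0.23806028  0.22375674] [-0.19009412  0.05562629  0.67137463  2.00213635 -0.03223069  1.09625602
  2.15309814]
```

>>> arm_command([
  {"x": 4.2,"y": 0,"z": 0,"turn": 0},
  {"x": 4.2,"y": 0,"z": 0,"turn": 0},
  {"x": 0,"y": 0,"z": -4.5,"turn": 0},
  {"x": 0,"y": 0,"z": -4.5,"turn": 0},
  {"x": 0,"y": 0,"z": -4.5,"turn": 0},
  {"x": 0,"y": 0,"z": -3,"turn": 0},
  {"x": 0,"y": 0,"z": 0,"turn": 0},
  {"x": 0,"y": 0,"z": 0,"turn": 0},
], jaw=-1)

```text
time: 3.0
tool_pos: [0.4836, -0.2195, 0.0517]
tool_rot: [0.001, -0.057, 0.998, 0.003]
force: [-0.3, -0.4, -0.2]
grip_width: -0.0001
```

>>> arm_command([
  {"x": -1.0,"y": -1,"z": -1,"turn": 0},
  {"x": -0.2,"y": 0,"z": -1.0,"turn": 0},
  {"x": 0,"y": 0,"z": 0,"turn": 0},
  {"x": 0,"y": 1.5,"z": 0,"turn": 0},
  {"x": 0,"y": 1.5,"z": 0,"turn": 0},
  {"x": 0,"y": 1.5,"z": 0,"turn": 0},
  {"x": 0,"y": 1.5,"z": 0,"turn": 0},
  {"x": 0,"y": 1.5,"z": 0,"turn": 0},
  {"x": 0.3,"y": 1.5,"z": 0,"turn": 0},
  {"x": 0.3,"y": 1.5,"z": 0,"turn": 0},
  {"x": 0.3,"y": 1.0,"z": 0,"turn": 0},
  {"x": 0,"y": 0,"z": 0,"turn": 0},
])

```text
time: 4.2
tool_pos: [0.498, -0.1056, 0.0471]
tool_rot: [0.017, -0.061, 0.998, 0.002]
force: [-0.3, 0.2, 0.3]
grip_width: 0.0004
```

Run:
```python
from h import *
c=cap('top','t3.png');im=c['img'][:,:,::-1]
cv2.imwrite('pics/m3.png',cv2.resize(im[200:350,270:470],None,fx=3,fy=3,interpolation=3))
```

```text
(no output)
```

View pics/m3.png

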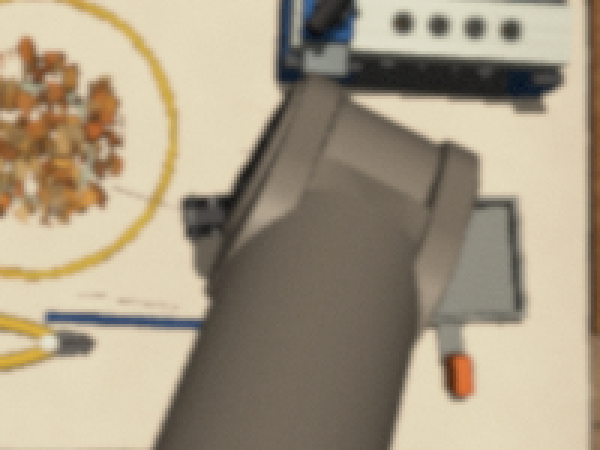

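>>> arm_command([
  {"x": 0,"y": 0,"z": 4.5,"turn": 0},
  {"x": 0,"y": 0,"z": 4.5,"turn": 0},
  {"x": -2,"y": -2,"z": 3,"turn": 0},
  {"x": -4,"y": -3,"z": 0,"turn": 0},
  {"x": -4,"y": -4,"z": 0,"turn": 0},
  {"x": -1.5,"y": -2.5,"z": 0,"turn": -1},
  {"x": 0,"y": 0,"z": 0,"turn": -1},
  {"x": 0,"y": 0,"z": 0,"turn": 0},
], jaw=0.2)

```text
time: 5.05
tool_pos: [0.3809, -0.2282, 0.1739]
tool_rot: [0.021, -0.037, 0.999, -0.001]
force: [0.5, 0.2, 0.1]
grip_width: 0.0513
```

Run:
```python
from h import *
c=cap('top','t4.png');im=c['img'][:,:,::-1]; w=cap('wrist','w4.png')['img'][:,:,::-1]
X=cv2.resize(im[200:350,310:470],None,fx=2.5,fy=2.5,interpolation=3)
M=np.zeros((375,800,3),np.uint8);M[:,:400]=X;Y=cv2.resize(w,(400,300));M[:300,400:]=Y;cv2.imwrite('pics/m4.png',M)
print(monitor.state()['tool_pos'],monitor.state()['tool_rot'])
```

```text
[ 0.38156513 -0.22748972  0.1737102 ] [ 2.03959262e-02 -3.89243193e-02  9.99033646e-01 -8.23052710e-04]
```

View pics/m4.png

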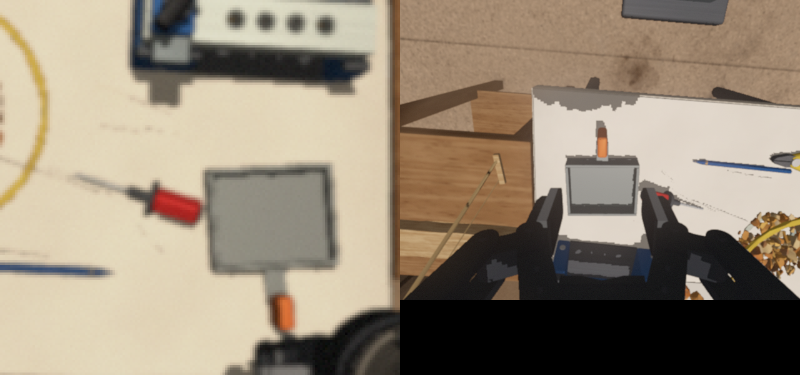

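Run:
```python
from h import *
c=load('t4')
f=lambda p,z:pix(c,310+p[0]/2.5,200+p[1]/2.5,z)[:2]
print('grip',f((284,312),.048))
P=np.array([f(p,.024) for p in [(207,170),(331,166),(337,265),(213,271)]]);print(P,P.mean(0))
x=(P[0]+P[1]-P[2]-P[3]);y=P[0]+P[3]-P[1]-P[2];print(np.arctan2(x[1],x[0]),np.arctan2(-y[0],y[1]))
```

```text
grip [ 0.39465644 -0.22401848]
[[ 0.50192913 -0.16882298]
 [ 0.50682063 -0.26587851]
 [ 0.43011808 -0.27024398]
 [ 0.42388457 -0.17385041]] [ 0.4656881  -0.21969897]
0.06062405263657349 0.0574454544826993
```

>>> arm_command([
  {"x": 1.1,"y": 0.4,"z": 0,"turn": -1.2},
  {"x": 0,"y": 0,"z": -3,"turn": 0},
  {"x": 0,"y": 0,"z": -3,"turn": 0},
  {"x": 0,"y": 0,"z": -3,"turn": 0},
  {"x": 0,"y": 0,"z": -2,"turn": 0},
  {"x": 0,"y": 0,"z": 0,"turn": 0},
  {"x": 0,"y": 0,"z": 0,"turn": 0},
])

```text
time: 5.85
tool_pos: [0.4055, -0.2154, 0.0594]
tool_rot: [0.022, -0.036, 0.999, -0.002]
force: [0.4, -0.8, 0.4]
grip_width: 0.0509
```

>>> arm_command([
  {"x": -1.2,"y": -0.8,"z": 0,"turn": -0.8},
  {"x": 0,"y": 0,"z": -1.5,"turn": 0},
  {"x": 0,"y": 0,"z": -1.5,"turn": 0},
  {"x": 0,"y": 0,"z": -0.7,"turn": 0},
  {"x": 0,"y": 0,"z": 0,"turn": 0},
])

```text
time: 6.35
tool_pos: [0.3966, -0.2262, 0.0266]
tool_rot: [0.028, -0.028, 0.999, -0.003]
force: [0.4, -0.2, -0.5]
grip_width: 0.0512
```

>>> arm_command([
  {"x": -0.4,"y": 0.2,"z": -0.6,"turn": 0},
  {"x": 0,"y": 0,"z": -0.1,"turn": 0},
  {"x": 0,"y": 0,"z": 0,"turn": 0},
])

```text
time: 6.65
tool_pos: [0.3932, -0.2249, 0.021]
tool_rot: [0.029, -0.028, 0.999, -0.004]
force: [0.3, -0.3, 0.0]
grip_width: 0.0512
```

>>> arm_command([
  {"x": 0,"y": 0,"z": 0,"turn": 0},
  {"x": 0,"y": 0,"z": 0,"turn": 0},
  {"x": 0,"y": 0,"z": 0,"turn": 0},
  {"x": 0,"y": 0,"z": 0,"turn": 0},
], jaw=-1, force=70)

```text
time: 7.05
tool_pos: [0.3941, -0.2253, 0.022]
tool_rot: [0.03, -0.028, 0.999, -0.004]
force: [-0.1, -0.1, 0.9]
grip_width: 0.0108
```

```bash
cat >> h.py <<'E'
from scipy.spatial.transform import Rotation as Ro
def st():
    s=monitor.state();q=s['tool_rot'];R=Ro.from_quat([q[1],q[2],q[3],q[0]]).as_matrix()
    print('t',round(float(s['time']),2),'pos',np.round(s['tool_pos'],4),'zt',np.round(R[:,2],3),'yang',round(np.degrees(np.arctan2(R[1,1],R[0,1])),1),'F',np.round(s['force'],1),'gw',round(float(s['grip_width']),4),'q',np.round(s['q'],2))
E
python3 -c "
from h import *
st()"
```

```text
t 7.05 pos [ 0.3941 -0.2253  0.022 ] zt [ 0.061 -0.007 -0.998] yang 93.2 F [-0.1 -0.1  0.9] gw 0.0108 q [-0.07  0.38  0.6   2.24 -0.45  0.57  2.49]
```

>>> arm_command([
  {"x": 0,"y": 0,"z": 1.5,"turn": 0},
  {"x": 0,"y": 0,"z": 1.5,"turn": 0},
  {"x": 1,"y": 0.2,"z": 0,"turn": -1.5},
  {"x": 2,"y": 0.5,"z": 0,"turn": -1.5},
  {"x": 2,"y": 0.5,"z": 0,"turn": -1.5},
  {"x": 1,"y": 0.3,"z": 0,"turn": -1.3},
  {"x": 0,"y": 0,"z": 0,"turn": 0},
  {"x": 0,"y": 0,"z": 0,"turn": 0},
])

```text
time: 7.85
tool_pos: [0.4512, -0.2073, 0.0504]
tool_rot: [0.026, 0.024, 0.999, -0.004]
force: [-0.4, 0.2, -1.8]
grip_width: 0.0112
```

Run:
```python
from h import *
st()
c=cap('top','t5.png');im=c['img'][:,:,::-1]; w=cap('scene','s5.png')['img'][:,:,::-1]
X=cv2.resize(im[170:320,340:470],None,fx=3,fy=3,interpolation=3);Y=cv2.resize(w[220:420,310:500],None,fx=2.1,fy=2.1,interpolation=3)
M=np.zeros((450,790,3),np.uint8);M[:,:390]=X;M[:Y.shape[0],390:390+Y.shape[1]]=Y;cv2.imwrite('pics/m5.png',M)
```

```text
t 7.85 pos [ 0.4512 -0.2073  0.0504] zt [ 0.051 -0.009 -0.999] yang 87.2 F [-0.4  0.2 -1.8] gw 0.0112 q [-0.2   0.41  0.66  2.12 -0.42  0.68  2.26]
```

View pics/m5.png

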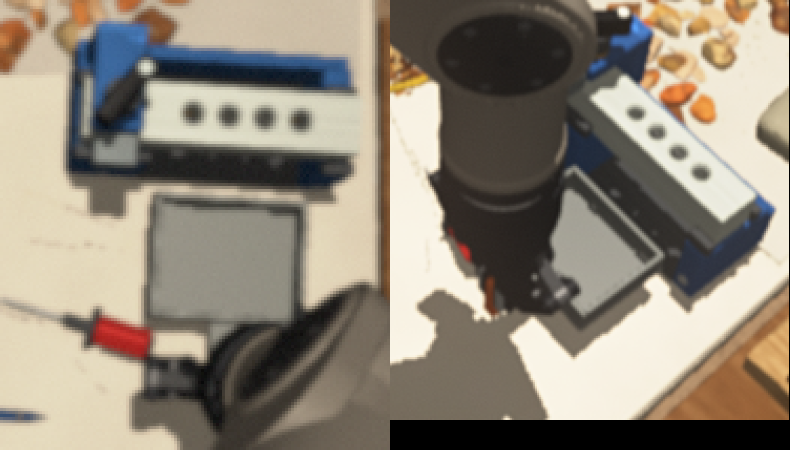

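Run:
```python
from h import *
c=load('t5')
f=lambda p,z:pix(c,340+p[0]/3,170+p[1]/3,z)[:2]
T=np.array([f(p,.053) for p in [(150,194),(306,203),(300,323),(147,318)]]);H=np.array([f(p,.098) for p in [(193,112),(229,115),(265,118),(301,120)]])
print(T,T.mean(0));x=(T[0]+T[1]-T[2]-T[3]);y=T[0]+T[3]-T[1]-T[2];print(np.arctan2(x[1],x[0]),np.arctan2(-y[0],y[1]))
d=H[0]-H[3];print(H.mean(0),np.arctan2(-d[0],d[1]),np.hypot(*d))
```

```text
[[ 0.56392968 -0.15883256]
 [ 0.56010755 -0.2583432 ]
 [ 0.48383872 -0.25423693]
 [ 0.48525477 -0.15735061]] [ 0.52328268 -0.20719082]
-0.036050497137364385 -0.02666505400963662
[ 0.60791408 -0.21152716] -0.05409514882593143 0.06633657800815068
```

>>> arm_command([
  {"x": 0,"y": 0,"z": -1,"turn": -0.4},
  {"x": 0,"y": 0,"z": -0.7,"turn": 0},
  {"x": 1,"y": -0.1,"z": 0,"turn": 0},
  {"x": 1,"y": -0.1,"z": 0,"turn": 0},
  {"x": 1,"y": -0.1,"z": 0,"turn": 0},
  {"x": 1,"y": -0.1,"z": 0,"turn": 0},
  {"x": 0,"y": 0,"z": 0,"turn": 0},
])

```text
time: 8.65
tool_pos: [0.4649, -0.2084, 0.0256]
tool_rot: [0.001, 0.037, 0.999, 0.007]
force: [2.9, -2.2, 2.7]
grip_width: 0.0106
```

```bash
python3 -c "
from h import *
st()"
```

```text
t 8.65 pos [ 0.4649 -0.2084  0.0256] zt [ 0.002  0.013 -1.   ] yang 85.8 F [ 2.9 -2.2  2.7] gw 0.0106 q [-0.16  0.5   0.63  2.06 -0.46  0.72  2.26]
```

>>> arm_command([
  {"x": -0.7,"y": 0,"z": 0.2,"turn": 0.5},
  {"x": -0.7,"y": 0,"z": 0,"turn": 0},
  {"x": -0.7,"y": 0,"z": 0,"turn": 0},
  {"x": 0,"y": 0,"z": -0.3,"turn": 0},
  {"x": 0,"y": 0,"z": -0.3,"turn": 0},
  {"x": 0,"y": 0,"z": 0,"turn": 0},
])

```text
time: 9.25
tool_pos: [0.4455, -0.209, 0.0221]
tool_rot: [0.002, 0.031, 0.999, 0.006]
force: [-2.6, 0.3, 2.2]
grip_width: 0.0106
```

```bash
python3 -c "
from h import *
st()"
```

```text
t 9.25 pos [ 0.4455 -0.209   0.0221] zt [ 0.005  0.012 -1.   ] yang 86.4 F [-2.6  0.3  2.2] gw 0.0106 q [-0.15  0.48  0.63  2.11 -0.46  0.69  2.29]
```

>>> arm_command([
  {"x": 0,"y": 0,"z": 0,"turn": 0},
  {"x": 0,"y": 0,"z": 0,"turn": 0},
  {"x": 0,"y": 0,"z": -0.3,"turn": 0},
  {"x": 0,"y": 0,"z": 0,"turn": 0},
], jaw=-0.4)

```text
time: 9.65
tool_pos: [0.4475, -0.2093, 0.0194]
tool_rot: [0.004, 0.031, 1.0, 0.005]
force: [0.4, 0.5, 0.2]
grip_width: 0.0259
```

Run:
```python
from h import *
st()
c=cap('top','t6.png');im=c['img'][:,:,::-1]
X=cv2.resize(im[170:320,340:470],None,fx=3,fy=3,interpolation=3)
cv2.imwrite('pics/m6.png',X)
```

```text
t 9.65 pos [ 0.4475 -0.2093  0.0194] zt [ 0.008  0.011 -1.   ] yang 86.5 F [0.4 0.5 0.2] gw 0.0259 q [-0.15  0.48  0.62  2.11 -0.46  0.68  2.3 ]
```

View pics/m6.png

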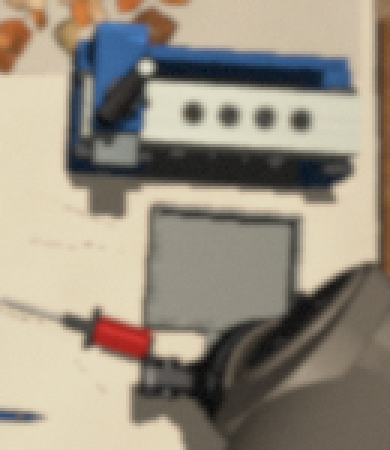

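Run:
```python
from h import *
c=load('t6')
f=lambda p,z:pix(c,340+p[0]/3,170+p[1]/3,z)[:2]
T=np.array([f(p,.024) for p in [(151,205),(300,216),(145,328)]]);print(T,T[1]/2+T[2]/2)
S=np.array([.6078,-.2115]);a=-.049;R=np.array([[np.cos(a),-np.sin(a)],[np.sin(a),np.cos(a)]]);print((T-S)@R*1000,((T[1]+T[2])/2-S)@R*1000)
# leg front edges at floor
for y in(-54,54): print(y,(proj(c,np.r_[S+R@[-.03,y/1000],.0])-[340,170])*3)
```

```text
[[ 0.55991515 -0.16370352]
 [ 0.55457687 -0.26134477]
 [ 0.4797465  -0.1602239 ]] [ 0.51716168 -0.21078433]
[[ -50.16846803   45.39369651]
 [ -50.71783323  -52.3918284 ]
 [-130.41132566   44.94244533]] [-90.56457945  -3.72469154]
-54 [[295.34972343 188.75686647]]
54 [[134.60235832 177.75840844]]
```

>>> arm_command([
  {"x": 0,"y": 0,"z": 0,"turn": 0},
  {"x": 0,"y": 0,"z": 0,"turn": 0},
  {"x": 0,"y": 0,"z": 0,"turn": 0},
  {"x": 0,"y": 0,"z": 0.8,"turn": 0},
  {"x": 0,"y": 0.2,"z": 0.6,"turn": 0},
  {"x": 0,"y": 0,"z": 0,"turn": 0},
  {"x": 0,"y": 0,"z": 0,"turn": 0},
], jaw=-1, force=90)

```text
time: 10.4
tool_pos: [0.447, -0.2069, 0.0347]
tool_rot: [0.003, 0.031, 1.0, 0.006]
force: [-0.0, -1.0, -1.9]
grip_width: 0.0107
```

```bash
python3 -c "
from h import *
st()"
```

```text
t 10.4 pos [ 0.447  -0.2069  0.0347] zt [ 0.007  0.011 -1.   ] yang 86.5 F [-0.  -1.  -1.9] gw 0.0107 q [-0.17  0.45  0.64  2.1  -0.44  0.71  2.27]
```

>>> arm_command([
  {"x": 0.8,"y": 0.1,"z": 0,"turn": 0},
  {"x": 0.8,"y": 0,"z": 0,"turn": 0},
  {"x": 0.8,"y": -0.05,"z": 0,"turn": 0},
  {"x": 0.8,"y": -0.05,"z": 0,"turn": 0},
  {"x": 0,"y": 0,"z": 0,"turn": 0},
])

```text
time: 10.9
tool_pos: [0.4827, -0.2062, 0.0342]
tool_rot: [0.003, 0.03, 1.0, 0.006]
force: [0.7, -0.2, -1.8]
grip_width: 0.0109
```

```bash
python3 -c "
from h import *
st()"
```

```text
t 10.9 pos [ 0.4827 -0.2062  0.0342] zt [ 0.007  0.011 -1.   ] yang 86.6 F [ 0.7 -0.2 -1.8] gw 0.0109 q [-0.17  0.5   0.63  2.03 -0.45  0.74  2.25]
```

>>> arm_command([
  {"x": 0.8,"y": -0.1,"z": 0,"turn": 0},
  {"x": 0.8,"y": -0.05,"z": 0,"turn": 0},
  {"x": 0.8,"y": -0.05,"z": 0,"turn": 0},
  {"x": 0.8,"y": -0.05,"z": 0,"turn": 0},
  {"x": 0.8,"y": -0.05,"z": 0,"turn": 0},
  {"x": 0,"y": 0,"z": 0,"turn": 0},
])

```text
time: 11.5
tool_pos: [0.5265, -0.2095, 0.0338]
tool_rot: [0.003, 0.03, 1.0, 0.006]
force: [-0.5, -0.0, -0.3]
grip_width: 0.0105
```

```bash
python3 -c "
from h import *
st()"
```

```text
t 11.5 pos [ 0.5265 -0.2095  0.0338] zt [ 0.007  0.011 -1.   ] yang 86.6 F [-0.5 -0.  -0.3] gw 0.0105 q [-0.16  0.56  0.61  1.93 -0.47  0.79  2.23]
```

>>> arm_command([
  {"x": 0.6,"y": 0,"z": 0,"turn": 0},
  {"x": 0.5,"y": 0,"z": 0,"turn": 0},
  {"x": 0,"y": 0,"z": 0,"turn": 0},
  {"x": 0,"y": 0,"z": -0.5,"turn": 0},
  {"x": 0,"y": 0,"z": -0.4,"turn": 0},
  {"x": 0,"y": 0,"z": 0,"turn": 0},
])

```text
time: 12.1
tool_pos: [0.5373, -0.2097, 0.0242]
tool_rot: [0.003, 0.03, 1.0, 0.006]
force: [-0.2, 0.6, 1.4]
grip_width: 0.0106
```

```bash
python3 -c "
from h import *
st()"
```

```text
t 12.1 pos [ 0.5373 -0.2097  0.0242] zt [ 0.006  0.011 -1.   ] yang 86.5 F [-0.2  0.6  1.4] gw 0.0106 q [-0.15  0.59  0.6   1.91 -0.48  0.79  2.23]
```

>>> arm_command([
  {"x": 0.15,"y": 0,"z": 0,"turn": 0},
  {"x": 0,"y": 0,"z": 0,"turn": 0},
  {"x": 0,"y": 0,"z": 0,"turn": 0},
])

```text
time: 12.4
tool_pos: [0.5375, -0.2098, 0.0245]
tool_rot: [0.002, 0.031, 1.0, 0.006]
force: [-0.6, 0.6, 0.6]
grip_width: 0.0104
```

>>> arm_command([
  {"x": 0,"y": 0,"z": 0,"turn": 0},
  {"x": 0,"y": 0,"z": 0,"turn": 0},
  {"x": 0,"y": 0,"z": 0,"turn": 0},
  {"x": 0,"y": 0,"z": 2,"turn": 0},
  {"x": 0,"y": 0,"z": 4,"turn": 0},
  {"x": 0,"y": 0,"z": 4,"turn": 0},
  {"x": 0,"y": 0,"z": 4,"turn": 0},
  {"x": 0,"y": 0,"z": 4,"turn": 0},
  {"x": 0,"y": 0,"z": 3,"turn": -8},
  {"x": 1.8,"y": 2,"z": 0,"turn": -8},
  {"x": 1.8,"y": 2,"z": 0,"turn": -8},
  {"x": 1.8,"y": 2,"z": 0,"turn": -8},
  {"x": 1,"y": 1,"z": 0,"turn": 0},
  {"x": 0,"y": 0,"z": 0,"turn": 0},
  {"x": 0,"y": 0,"z": 0,"turn": 0},
], jaw=0)

```text
time: 13.9
tool_pos: [0.604, -0.1396, 0.2451]
tool_rot: [0.008, 0.313, 0.95, 0.006]
force: [0.0, -0.2, 0.1]
grip_width: 0.0427
```

Run:
```python
from h import *
st()
c=cap('top','t7.png');w=cap('wrist','w7.png')
E=np.array(w['extrinsics']);print(np.round(E,3))
M=np.zeros((480,800,3),np.uint8);M[:,:640]=w['img'][:,:,::-1];M[:150*1,640:]=cv2.resize(c['img'][170:320,340:470,::-1],(160,150))
S=np.array([.6078,-.2115]);a=-.049;R=np.array([[np.cos(a),-np.sin(a)],[np.sin(a),np.cos(a)]])
for p in [(0,82,157),(0,-33,98),(0,33,98),(0,82,167)]: print(p,proj(w,np.r_[S+R@(np.array(p[:2])/1000),p[2]/1000]))
cv2.imwrite('pics/m7.png',M)
```

```text
t 13.9 pos [ 0.604  -0.1396  0.2451] zt [ 0.019  0.007 -1.   ] yang 53.5 F [ 0.  -0.2  0.1] gw 0.0427 q [-0.46  0.44  0.86  1.63 -0.37  1.22  1.41]
[[ 0.595  0.753  0.279  0.533]
 [ 0.803 -0.565 -0.188 -0.089]
 [ 0.016  0.336 -0.942  0.386]
 [ 0.     0.     0.     1.   ]]
(0, 82, 157) [[340.36648809 244.38284694]]
(0, -33, 98) [[218.36977795 292.36082569]]
(0, 33, 98) [[283.97633806 250.32884775]]
(0, 82, 167) [[341.32773884 250.29145457]]
```

View pics/m7.png

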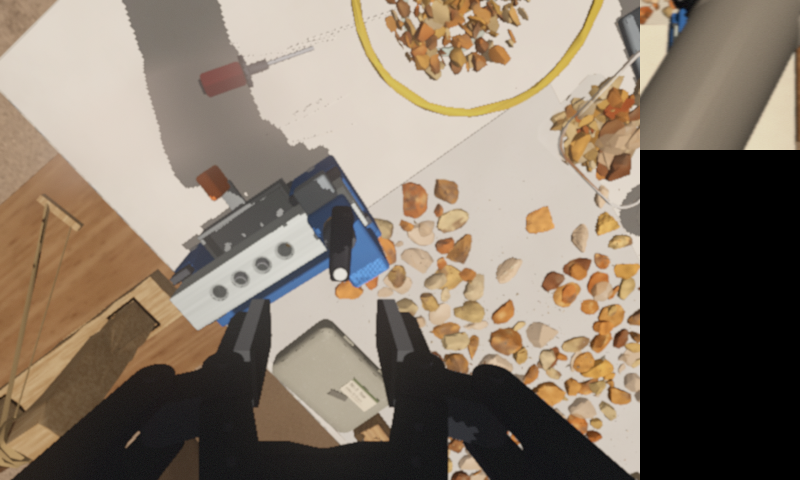

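>>> arm_command([
  {"x": 0.6,"y": 1.1,"z": 0,"turn": 0},
  {"x": 0,"y": 0,"z": 0,"turn": 0},
  {"x": 0,"y": 0,"z": -2,"turn": 0},
  {"x": 0,"y": 0,"z": -2,"turn": 0},
  {"x": 0,"y": 0,"z": -1.5,"turn": 0},
  {"x": 0,"y": 0,"z": 0,"turn": 0},
  {"x": 0,"y": 0,"z": 0,"turn": 0},
])

```text
time: 14.7
tool_pos: [0.6085, -0.1324, 0.1899]
tool_rot: [0.009, 0.316, 0.949, 0.007]
force: [-0.4, -0.0, 0.5]
grip_width: 0.0425
```

```bash
python3 -c "
from h import *
st()"
```

```text
t 14.7 pos [ 0.6085 -0.1324  0.1899] zt [ 0.022  0.008 -1.   ] yang 53.1 F [-0.4 -0.   0.5] gw 0.0425 q [-0.45  0.49  0.83  1.69 -0.41  1.12  1.42]
```

>>> arm_command([
  {"x": 0.2,"y": 0.5,"z": -1,"turn": 0},
  {"x": 0,"y": 0,"z": -1.3,"turn": 0},
  {"x": 0,"y": 0,"z": -1.3,"turn": 0},
  {"x": 0,"y": 0,"z": -0.8,"turn": 0},
  {"x": 0,"y": 0,"z": 0,"turn": 0},
])

```text
time: 15.2
tool_pos: [0.6115, -0.1269, 0.1436]
tool_rot: [0.01, 0.316, 0.949, 0.007]
force: [-0.2, -0.3, -0.3]
grip_width: 0.0426
```

```bash
python3 -c "
from h import *
st()"
```

```text
t 15.2 pos [ 0.6115 -0.1269  0.1436] zt [ 0.024  0.007 -1.   ] yang 53.2 F [-0.2 -0.3 -0.3] gw 0.0426 q [-0.43  0.54  0.79  1.73 -0.46  1.04  1.45]
```

>>> arm_command([
  {"x": 0,"y": 0,"z": 0,"turn": 0},
  {"x": 0,"y": 0,"z": 0,"turn": 0},
  {"x": 0,"y": 0,"z": 0,"turn": 0},
  {"x": 0,"y": 0,"z": 0,"turn": 0},
  {"x": 0,"y": 0,"z": 0,"turn": 0},
], jaw=-1, force=35)

```text
time: 15.7
tool_pos: [0.6102, -0.1286, 0.1437]
tool_rot: [0.009, 0.317, 0.948, 0.006]
force: [0.1, -1.2, -1.4]
grip_width: 0.0124
```

```bash
python3 -c "
from h import *
st()"
```

```text
t 15.7 pos [ 0.6102 -0.1286  0.1437] zt [ 0.022  0.006 -1.   ] yang 53.1 F [ 0.1 -1.2 -1.4] gw 0.0124 q [-0.43  0.54  0.79  1.73 -0.45  1.04  1.45]
```

>>> arm_command([
  {"x": 0,"y": 0,"z": 0,"turn": -5},
  {"x": 0,"y": 0,"z": -0.03,"turn": -7},
  {"x": 0,"y": 0,"z": -0.03,"turn": -7},
  {"x": 0,"y": 0,"z": -0.03,"turn": -7},
  {"x": 0,"y": 0,"z": -0.03,"turn": -7},
  {"x": 0,"y": 0,"z": -0.03,"turn": -7},
  {"x": 0,"y": 0,"z": -0.03,"turn": -7},
  {"x": 0,"y": 0,"z": -0.03,"turn": -7},
  {"x": 0,"y": 0,"z": -0.03,"turn": -7},
])

```text
time: 16.6
tool_pos: [0.6135, -0.1273, 0.1415]
tool_rot: [0.015, 0.765, 0.644, 0.001]
force: [1.1, -1.4, -2.7]
grip_width: 0.0124
```

```bash
python3 -c "
from h import *
st();print(monitor.state()['torque'])"
```

```text
t 16.6 pos [ 0.6135 -0.1273  0.1415] zt [ 0.02  -0.023 -1.   ] yang -9.8 F [ 1.1 -1.4 -2.7] gw 0.0124 q [-0.6   0.68  1.07  1.73 -0.65  1.1   0.5 ]
[-0.12805928  0.20498922  0.08958645]
```

>>> arm_command([
  {"x": 0,"y": 0,"z": -0.03,"turn": -7},
  {"x": 0,"y": 0,"z": -0.03,"turn": -7},
  {"x": 0,"y": 0,"z": -0.03,"turn": -7},
  {"x": 0,"y": 0,"z": -0.03,"turn": -7},
  {"x": 0,"y": 0,"z": -0.03,"turn": -7},
  {"x": 0,"y": 0,"z": -0.03,"turn": -7},
  {"x": 0,"y": 0,"z": -0.03,"turn": -7},
  {"x": 0,"y": 0,"z": -0.03,"turn": -7},
])

```text
time: 17.4
tool_pos: [0.6161, -0.1294, 0.1397]
tool_rot: [0.018, 0.981, 0.194, -0.008]
force: [-0.5, -3.3, -1.9]
grip_width: 0.0123
```

```bash
python3 -c "
from h import *
st();print(monitor.state()['torque'])"
```

```text
t 17.4 pos [ 0.6161 -0.1294  0.1397] zt [-0.008 -0.039 -0.999] yang -67.6 F [-0.5 -3.3 -1.9] gw 0.0123 q [-0.67  0.86  1.29  1.71 -0.83  1.24 -0.37]
[-0.1564416   0.20867914  0.17827771]
```

>>> arm_command([
  {"x": 0,"y": 0,"z": -0.03,"turn": -7},
  {"x": 0,"y": 0,"z": -0.03,"turn": -7},
  {"x": 0,"y": 0,"z": -0.02,"turn": -7},
  {"x": 0,"y": 0,"z": 0,"turn": 0},
])

```text
time: 17.8
tool_pos: [0.6164, -0.1308, 0.1389]
tool_rot: [0.019, 1.0, 0.006, -0.011]
force: [-1.3, -1.0, -0.2]
grip_width: 0.0128
```

```bash
python3 -c "
from h import *
st();print(monitor.state()['torque'])"
```

```text
t 17.8 pos [ 0.6164 -0.1308  0.1389] zt [-0.023 -0.037 -0.999] yang -89.3 F [-1.3 -1.  -0.2] gw 0.0128 q [-0.67  0.93  1.35  1.69 -0.89  1.31 -0.7 ]
[ 0.33678741  0.2418112  -0.07494197]
```

>>> arm_command([
  {"x": 0,"y": 0,"z": -0.03,"turn": -7},
  {"x": 0,"y": 0,"z": -0.03,"turn": -7},
  {"x": 0,"y": 0,"z": -0.02,"turn": -5},
  {"x": 0,"y": 0,"z": 0,"turn": 0},
])

```text
time: 18.2
tool_pos: [0.6163, -0.1319, 0.1383]
tool_rot: [0.017, 0.987, -0.159, -0.014]
force: [-2.0, -0.7, 0.1]
grip_width: 0.0124
```

Run:
```python
from h import *
st();print(monitor.state()['torque'])
c=cap('scene','s8.png');t=cap('top','t8.png')
a=cv2.resize(c['img'][200:340,350:510,::-1],None,fx=2.5,fy=2.5,interpolation=3)
b=cv2.resize(t['img'][160:300,340:500,::-1],None,fx=2.5,fy=2.5,interpolation=3)
cv2.imwrite('pics/m8.png',np.hstack([a,b]))
```

```text
t 18.2 pos [ 0.6163 -0.1319  0.1383] zt [-0.034 -0.029 -0.999] yang -108.3 F [-2.  -0.7  0.1] gw 0.0124 q [-0.67  0.97  1.39  1.68 -0.93  1.36 -1.  ]
[0.17778971 0.12629848 0.18250661]
```

View pics/m8.png

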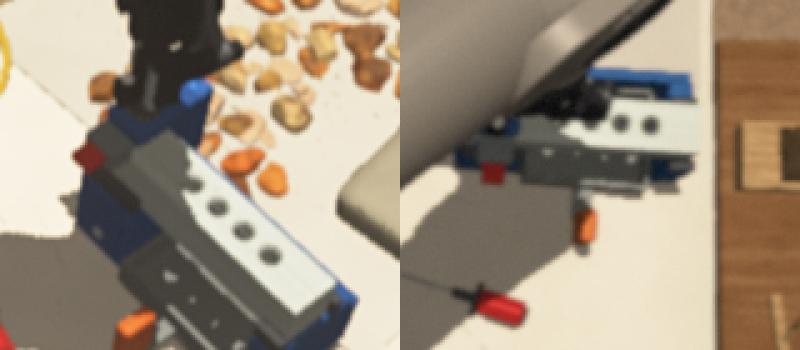

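Run:
```python
from h import *
t=load('t8');im=t['img'][215:245,365:385].astype(int)
m=(im[...,0]>90)&(im[...,1]<60);v,u=np.nonzero(m);print(u.min()+365,u.max()+365,v.min()+215,v.max()+215,m.sum())
R=Ro.from_euler('z',-.049).as_matrix()[:2,:2]
for z in(.08,.1,.12):
  for vv in(v.min()+214.5,v.max()+215.5): print(z,(pix(t,(u.mean()+365),vv,z)[:2]-[.6078,-.2115])@R*1000)
```

```text
373 381 226 233 60
0.08 [-34.12054076  79.44108829]
0.08 [-49.0480153   78.59555218]
0.1 [-36.76797456  81.70954138]
0.1 [-51.39858935  80.88082028]
0.12 [-39.41540836  83.97799447]
0.12 [-53.7491634   83.16608838]
```

>>> arm_command([
  {"x": 0,"y": 0,"z": -0.02,"turn": -6},
  {"x": 0,"y": 0,"z": -0.02,"turn": -6},
  {"x": 0,"y": 0,"z": 0,"turn": 0},
])

```text
time: 18.6
tool_pos: [0.6166, -0.1322, 0.1384]
tool_rot: [0.017, 0.967, -0.253, -0.016]
force: [-3.6, -3.2, -0.8]
grip_width: 0.0122
```

Run:
```python
from h import *
st();print(monitor.state()['torque'])
t=cap('top','t9.png');im=t['img'][215:245,365:385].astype(int)
m=(im[...,0]>90)&(im[...,1]<60);v,u=np.nonzero(m);print(u.min()+365,u.max()+365,v.min()+215,v.max()+215,m.sum())
```

```text
t 18.6 pos [ 0.6166 -0.1322  0.1384] zt [-0.04  -0.025 -0.999] yang -119.2 F [-3.6 -3.2 -0.8] gw 0.0122 q [-0.66  0.99  1.4   1.68 -0.95  1.38 -1.19]
[-0.2310484   0.41225237  2.23810556]
373 381 226 233 65
```

>>> arm_command([
  {"x": 0,"y": 0,"z": 0,"turn": 0},
  {"x": 0,"y": 0,"z": 0,"turn": 0},
  {"x": 0,"y": 0,"z": 0,"turn": 0},
  {"x": 0,"y": 0,"z": 2,"turn": 0},
  {"x": 0,"y": 0,"z": 3,"turn": 0},
  {"x": 0,"y": 0,"z": 4,"turn": 8},
  {"x": 0,"y": 0,"z": 3,"turn": 8},
  {"x": 0,"y": 0,"z": 3,"turn": 8},
  {"x": 0,"y": 0,"z": 0,"turn": 8},
  {"x": 0,"y": 2,"z": 0,"turn": 8},
  {"x": 0,"y": 2,"z": 0,"turn": 8},
  {"x": 0,"y": 2,"z": 0,"turn": 8},
  {"x": 0,"y": 2,"z": 0,"turn": 8},
  {"x": 0,"y": 2,"z": 0,"turn": 8},
  {"x": 0,"y": 2,"z": 0,"turn": 8},
  {"x": 0,"y": 2,"z": 0,"turn": 8},
  {"x": 0,"y": 2,"z": 0,"turn": 8},
  {"x": 0,"y": 2,"z": 0,"turn": 8},
  {"x": 0,"y": 0,"z": 0,"turn": 0},
], jaw=0.3)

```text
time: 20.55
tool_pos: [0.6161, 0.0594, 0.2965]
tool_rot: [0.014, 0.778, 0.629, 0.01]
force: [0.3, 0.2, 0.0]
grip_width: 0.0555
```

Run:
```python
from h import *
st()
t=cap('top');im=t['img'][215:245,365:385].astype(int)
m=(im[...,0]>90)&(im[...,1]<60);v,u=np.nonzero(m);print(v.min()+215,v.max()+215,m.sum())
```

```text
t 20.55 pos [0.6161 0.0594 0.2965] zt [ 0.033 -0.01  -0.999] yang -12.1 F [0.3 0.2 0. ] gw 0.0555 q [-0.96  0.5   1.14  1.57 -0.46  1.34  0.02]
226 228 5
```

>>> arm_command([
  {"x": 0,"y": 2,"z": 0,"turn": 8.2},
  {"x": 0,"y": 2,"z": 0,"turn": 8.2},
  {"x": 0,"y": 2,"z": 0,"turn": 8.2},
  {"x": 0,"y": 2,"z": 0,"turn": 8.2},
  {"x": 0,"y": 2,"z": 0,"turn": 8.2},
  {"x": 0,"y": 2,"z": 0,"turn": 8.2},
  {"x": 0,"y": 1.5,"z": 0,"turn": 8.2},
  {"x": 0,"y": 0,"z": 0,"turn": 8.2},
  {"x": 0,"y": 0,"z": 0,"turn": 8.2},
  {"x": 0,"y": 0,"z": 0,"turn": 8.2},
  {"x": 0,"y": 0,"z": 0,"turn": 8.2},
  {"x": 0,"y": 0,"z": 0,"turn": 8},
  {"x": 0,"y": 0,"z": 0,"turn": 0},
])

```text
time: 21.9
tool_pos: [0.6172, 0.1665, 0.2952]
tool_rot: [0.006, 0.043, 0.999, 0.014]
force: [-0.5, -0.4, -0.8]
grip_width: 0.0555
```

Run:
```python
from h import *
st()
t=cap('top','t10.png');im=t['img'][215:245,365:385].astype(int)
m=(im[...,0]>im[...,1]*1.8);v,u=np.nonzero(m);print(v.min()+215,v.max()+215,m.sum())
w=cap('wrist','w10.png')
print(np.round(proj(w,[[.6472,.2002,.17],[.6472,.2002,.12],[.61,-.21,.098]]),1))
a=cv2.resize(w['img'][140:400,200:460,::-1],(600,600),interpolation=3)
b=cv2.resize(t['img'][170:250,355:465,::-1],(200,145),interpolation=3)
M=np.zeros((600,800,3),np.uint8);M[:,:600]=a;M[:145,600:]=b;cv2.imwrite('pics/m10.png',M)
```

```text
t 21.9 pos [0.6172 0.1665 0.2952] zt [ 0.013  0.027 -1.   ] yang 85.0 F [-0.5 -0.4 -0.8] gw 0.0555 q [-0.83  0.4   0.71  1.51 -0.29  1.32  1.4 ]
225 233 87
[[ 366.5  259.3]
 [ 359.   236.6]
 [-107.3  231.5]]
```

View pics/m10.png

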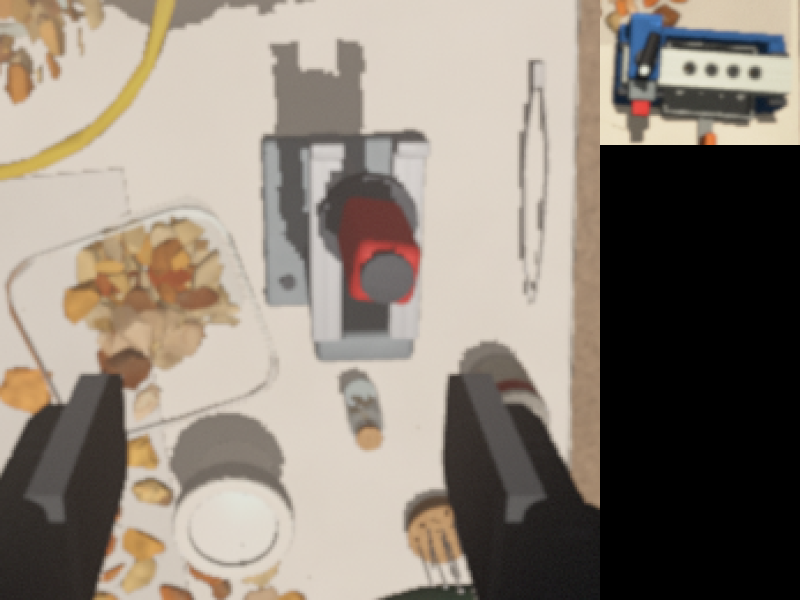

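>>> arm_command([
  {"x": 1,"y": 1.2,"z": 0,"turn": -1.5},
  {"x": 1,"y": 1.2,"z": 0,"turn": -2},
  {"x": 0.6,"y": 0.6,"z": 0,"turn": 0},
  {"x": 0,"y": 0,"z": 0,"turn": 0},
  {"x": 0,"y": 0,"z": -2,"turn": 0},
  {"x": 0,"y": 0,"z": -2,"turn": 0},
  {"x": 0,"y": 0,"z": -2,"turn": 0},
  {"x": 0,"y": 0,"z": -1,"turn": 0},
  {"x": 0,"y": 0,"z": 0,"turn": 0},
])

```text
time: 22.9
tool_pos: [0.6435, 0.1914, 0.2235]
tool_rot: [0.006, 0.087, 0.996, 0.011]
force: [0.5, 0.3, -0.1]
grip_width: 0.0555
```

```bash
python3 -c "
from h import *
st()"
```

```text
t 22.9 pos [0.6435 0.1914 0.2235] zt [ 0.015  0.022 -1.   ] yang 80.0 F [ 0.5  0.3 -0.1] gw 0.0555 q [-0.82  0.51  0.69  1.52 -0.36  1.21  1.33]
```

>>> arm_command([
  {"x": 0.4,"y": 0.8,"z": -1.5,"turn": 0.5},
  {"x": 0,"y": 0,"z": -2,"turn": 0},
  {"x": 0,"y": 0,"z": -2,"turn": 0},
  {"x": 0,"y": 0,"z": -2,"turn": 0},
  {"x": 0,"y": 0,"z": -1.2,"turn": 0},
  {"x": 0,"y": 0,"z": -0.5,"turn": 0},
  {"x": 0,"y": 0,"z": 0,"turn": 0},
])

```text
time: 23.6
tool_pos: [0.6514, 0.2033, 0.1304]
tool_rot: [0.01, 0.081, 0.997, 0.014]
force: [-0.6, -0.6, -1.2]
grip_width: 0.0557
```

```bash
python3 -c "
from h import *
st()"
```

```text
t 23.6 pos [0.6514 0.2033 0.1304] zt [ 0.023  0.026 -0.999] yang 80.7 F [-0.6 -0.6 -1.2] gw 0.0557 q [-0.79  0.61  0.64  1.6  -0.43  1.05  1.38]
```

>>> arm_command([
  {"x": -0.35,"y": -0.25,"z": 0,"turn": 0},
  {"x": 0,"y": 0,"z": 0,"turn": 0},
])

```text
time: 23.8
tool_pos: [0.6488, 0.2008, 0.1319]
tool_rot: [0.012, 0.081, 0.997, 0.014]
force: [0.0, -0.1, 0.9]
grip_width: 0.0556
```

>>> arm_command([
  {"x": 0,"y": 0,"z": 0,"turn": 0},
  {"x": 0,"y": 0,"z": 0,"turn": 0},
  {"x": 0,"y": 0,"z": 0,"turn": 0},
  {"x": 0,"y": 0,"z": 0,"turn": 0},
  {"x": 0,"y": 0,"z": 0,"turn": 0},
  {"x": 0,"y": 0,"z": 0,"turn": 0},
], jaw=-1, force=80)

```text
time: 24.4
tool_pos: [0.65, 0.2004, 0.1343]
tool_rot: [0.013, 0.081, 0.996, 0.015]
force: [-0.3, 0.1, 0.9]
grip_width: 0.021
```

```bash
python3 -c "
from h import *
st()"
```

```text
t 24.4 pos [0.65   0.2004 0.1343] zt [ 0.029  0.028 -0.999] yang 80.7 F [-0.3  0.1  0.9] gw 0.021 q [-0.79  0.6   0.64  1.6  -0.42  1.04  1.38]
```

>>> arm_command([
  {"x": 0,"y": 0,"z": 1,"turn": 0},
  {"x": 0,"y": 0,"z": 2,"turn": 0},
  {"x": 0,"y": 0,"z": 2,"turn": 0},
  {"x": 0,"y": 0,"z": 2,"turn": 0},
  {"x": 0,"y": 0,"z": 2,"turn": 0},
  {"x": 0,"y": 0,"z": 2,"turn": 0},
  {"x": 0,"y": 0,"z": 1.5,"turn": 0},
  {"x": 0,"y": 0,"z": 0,"turn": 0},
  {"x": 0,"y": 0,"z": 0,"turn": 0},
])

```text
time: 25.3
tool_pos: [0.6468, 0.2011, 0.2643]
tool_rot: [0.01, 0.081, 0.997, 0.015]
force: [-0.5, 0.4, -2.5]
grip_width: 0.0209
```

```bash
python3 -c "
from h import *
st()"
```

```text
t 25.3 pos [0.6468 0.2011 0.2643] zt [ 0.023  0.027 -0.999] yang 80.7 F [-0.5  0.4 -2.5] gw 0.0209 q [-0.83  0.49  0.7   1.46 -0.35  1.28  1.31]
```

>>> arm_command([
  {"x": 0,"y": 0,"z": 3,"turn": 0},
  {"x": 0,"y": -1.5,"z": 1,"turn": 0},
  {"x": -0.5,"y": -3,"z": 0,"turn": 0},
  {"x": -0.5,"y": -4,"z": 0,"turn": 0},
  {"x": -0.5,"y": -4,"z": 0,"turn": 0},
  {"x": -0.5,"y": -4,"z": 0,"turn": 0},
  {"x": -0.5,"y": -4,"z": 0,"turn": 0},
  {"x": -0.5,"y": -4,"z": 0,"turn": 0},
  {"x": -0.5,"y": -4,"z": 0,"turn": 0},
  {"x": 0,"y": -4,"z": 0,"turn": 0},
  {"x": 0,"y": -4,"z": 0,"turn": 0},
  {"x": 0,"y": -2,"z": 0,"turn": 0},
  {"x": 0,"y": -1,"z": 0,"turn": 0},
  {"x": 0,"y": 0,"z": 0,"turn": 0},
  {"x": 0,"y": 0,"z": 0,"turn": 0},
])

```text
time: 26.8
tool_pos: [0.5903, -0.22, 0.2853]
tool_rot: [-0.005, 0.086, 0.996, 0.01]
force: [0.9, 0.4, -2.2]
grip_width: 0.021
```

Run:
```python
from h import *
st()
w=cap('wrist','w11.png');s=cap('scene','s11.png')
a=cv2.resize(w['img'][160:460,170:470,::-1],(500,500),interpolation=3)
b=cv2.resize(s['img'][220:380,350:500,::-1],(300,320),interpolation=3)
M=np.zeros((500,800,3),np.uint8);M[:,:500]=a;M[:320,500:]=b;cv2.imwrite('pics/m11.png',M)
p=monitor.state()['tool_pos'];print(proj(w,[p-[0,0,.105],[.6094,-.1785,.098],[.6062,-.2445,.098]]))
```

```text
t 26.8 pos [ 0.5903 -0.22    0.2853] zt [-0.008  0.021 -1.   ] yang 80.2 F [ 0.9  0.4 -2.2] gw 0.021 q [-0.27  0.44  0.81  1.52 -0.33  1.34  1.97]
[[319.81924226 238.43721242]
 [368.17077256 220.51021696]
 [293.62071912 229.73790525]]
```

View pics/m11.png

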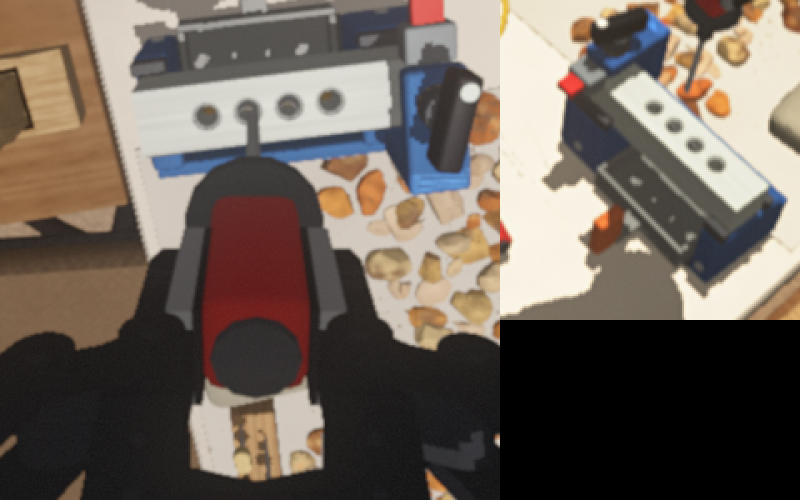

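>>> arm_command([
  {"x": 0.8,"y": -0.8,"z": 0,"turn": 0},
  {"x": 0.8,"y": -0.8,"z": 0,"turn": 0},
  {"x": 0.4,"y": -0.4,"z": 0,"turn": 0},
  {"x": 0,"y": 0,"z": -1.5,"turn": 0},
  {"x": 0,"y": 0,"z": -1.5,"turn": 0},
  {"x": 0,"y": 0,"z": -1.5,"turn": 0},
  {"x": 0,"y": 0,"z": -0.7,"turn": 0},
  {"x": 0,"y": 0,"z": 0,"turn": 0},
])

```text
time: 27.7
tool_pos: [0.6137, -0.2349, 0.2265]
tool_rot: [-0.006, 0.081, 0.997, 0.012]
force: [0.1, -0.1, -2.0]
grip_width: 0.0215
```

```bash
cat >> h.py <<'E'
ZG=np.array([.029,.028])
def tip():
    s=monitor.state();q=s['tool_rot'];z=Ro.from_quat([q[1],q[2],q[3],q[0]]).as_matrix()[:2,2];p=s['tool_pos']
    g=p[:2]-z*.019
    return np.r_[g+[-.0023,0]+(z-ZG)*.124,p[2]-.1053]
HOLES={i:np.array([.6078+.049*y,-.2115+.9988*y]) for i,y in enumerate([-.033,-.011,.011,.033])}
E
python3 -c "
from h import *
st();t=tip();print(t);print({i:np.round((h-t[:2])*100,2) for i,h in HOLES.items()})"
```

```text
t 27.7 pos [ 0.6137 -0.2349  0.2265] zt [-0.011  0.024 -1.   ] yang 80.7 F [ 0.1 -0.1 -2. ] gw 0.0215 q [-0.21  0.53  0.77  1.52 -0.4   1.27  2.03]
[ 0.60665141 -0.2358764   0.12121552]
{0: array([-0.05, -0.86]), 1: array([0.06, 1.34]), 2: array([0.17, 3.54]), 3: array([0.28, 5.73])}
```

>>> arm_command([
  {"x": 0,"y": -0.8,"z": -0.5,"turn": 0},
  {"x": 0,"y": 0,"z": 0,"turn": 0},
  {"x": 0,"y": 0,"z": 0,"turn": 0},
])

```text
time: 28.0
tool_pos: [0.6137, -0.2437, 0.2214]
tool_rot: [-0.006, 0.081, 0.997, 0.012]
force: [0.1, -0.8, -2.1]
grip_width: 0.021
```

Run:
```python
from h import *
st();t=tip();print(t);print(np.round((HOLES[0]-t[:2])*100,2))
w=cap('wrist','w12.png');s=cap('scene','s12.png');T=cap('top','t12.png')
def crop(c,P,h,k):
    u,v=proj(c,P)[0].astype(int);print('crop',u-h,v-h);return cv2.resize(c['img'][v-h:v+h,u-h:u+h,::-1],(k,k),interpolation=2)
P=np.r_[t[:2],.11]
M=np.hstack([crop(w,P,45,400),crop(s,P,30,400)]);cv2.imwrite('pics/m12.png',M)
print('tip',proj(w,t),proj(s,t));print('hole',proj(w,np.r_[HOLES[0],.1]),proj(s,np.r_[HOLES[0],.1]))
```

```text
t 28.0 pos [ 0.6137 -0.2437  0.2214] zt [-0.01   0.024 -1.   ] yang 80.7 F [ 0.1 -0.8 -2.1] gw 0.021 q [-0.19  0.54  0.77  1.52 -0.4   1.26  2.04]
[ 0.60676194 -0.24466725  0.11608166]
[-0.06  0.02]
crop 270 180
crop 427 266
tip [[315.03048187 228.48760756]] [[458.15399481 294.63241564]]
hole [[315.16379869 220.94093654]] [[455.84318469 300.71008604]]
```

View pics/m12.png

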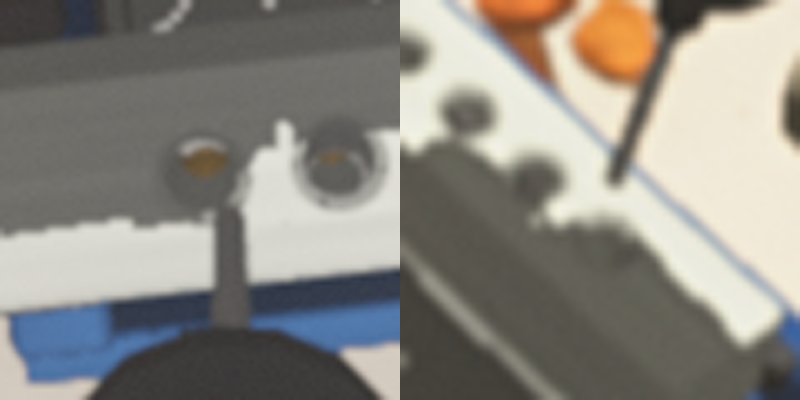

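Run:
```python
from h import *
from scipy.optimize import least_squares
w=load('w12');s=load('s12');t=np.array([.60676,-.24467,.11608])
r=least_squares(lambda P:np.r_[proj(w,P)[0]-[321.8,226.6],proj(s,P)[0]-[459.4,293.4]],t)
print(r.x,r.fun,(r.x-t)*1000)
```

```text
[ 0.60798399 -0.24078869  0.11273314] [-0.77507106  1.21937374 -3.0986785   0.36888322] [ 1.22398643  3.88130574 -3.34685975]
```

```bash
sed -i 's/ZG=np.array(\[.029,.028\])/ZG=np.array([.031,0.])/' h.py
cat >> h.py <<'E'
def rep(i):
    s=monitor.state();t=tip();print('t',round(float(s['time']),2),'tip',np.round(t,4),'to hole cm',np.round((HOLES[i]+[-.0003,.0002]-t[:2])*100,2),'F',np.round(s['force'],1),'q3',round(float(s['q'][2]),2),'gw',round(float(s['grip_width']),4))
E
python3 -c "
from h import *
rep(0)"
```

```text
t 28.15 tip [ 0.6064 -0.2412  0.1162] to hole cm [-0.05 -0.3 ] F [-0.1  0.4 -2.4] q3 0.77 gw 0.0214
```

>>> arm_command([
  {"x": 0,"y": -0.3,"z": 0,"turn": 0},
  {"x": 0,"y": 0,"z": 0,"turn": 0},
  {"x": 0,"y": 0,"z": 0,"turn": 0},
])

```text
time: 28.45
tool_pos: [0.6141, -0.2469, 0.2224]
tool_rot: [-0.005, 0.08, 0.997, 0.011]
force: [0.3, -0.4, -2.8]
grip_width: 0.0212
```

```bash
python3 -c "
from h import *
rep(0)"
```

```text
t 28.45 tip [ 0.6071 -0.2444  0.1171] to hole cm [-0.12  0.02] F [ 0.3 -0.4 -2.8] q3 0.76 gw 0.0212
```

>>> arm_command([
  {"x": -0.1,"y": 0,"z": -0.4,"turn": 0},
  {"x": 0,"y": 0,"z": -0.5,"turn": 0},
  {"x": 0,"y": 0,"z": -0.5,"turn": 0},
  {"x": 0,"y": 0,"z": -0.4,"turn": 0},
  {"x": 0,"y": 0,"z": 0,"turn": 0},
])

```text
time: 28.95
tool_pos: [0.6128, -0.2465, 0.2024]
tool_rot: [-0.006, 0.08, 0.997, 0.012]
force: [-0.6, 0.2, -2.4]
grip_width: 0.0209
```

```bash
python3 -c "
from h import *
rep(0)"
```

```text
t 28.95 tip [ 0.6057 -0.2439  0.0971] to hole cm [ 0.02 -0.03] F [-0.6  0.2 -2.4] q3 0.76 gw 0.0209
```

>>> arm_command([
  {"x": 0,"y": 0,"z": -0.4,"turn": 0},
  {"x": 0,"y": 0,"z": -0.4,"turn": 0},
  {"x": 0,"y": 0,"z": -0.4,"turn": 0},
  {"x": 0,"y": 0,"z": 0,"turn": 0},
])

```text
time: 29.35
tool_pos: [0.6128, -0.2463, 0.1891]
tool_rot: [-0.006, 0.08, 0.997, 0.012]
force: [0.1, 0.6, -1.9]
grip_width: 0.0208
```

```bash
python3 -c "
from h import *
rep(0)"
```

```text
t 29.35 tip [ 0.6056 -0.2438  0.0838] to hole cm [ 0.02 -0.05] F [ 0.1  0.6 -1.9] q3 0.75 gw 0.0208
```

>>> arm_command([
  {"x": 0,"y": 0,"z": 0.8,"turn": 0},
  {"x": 0,"y": 0,"z": 1,"turn": 0},
  {"x": 0,"y": 0,"z": 0.8,"turn": 0},
  {"x": 0,"y": 0,"z": 0,"turn": 0},
  {"x": 0,"y": 0.8,"z": 0,"turn": 0},
  {"x": 0.1,"y": 0.8,"z": 0,"turn": 0},
  {"x": 0,"y": 0.4,"z": 0,"turn": 0},
  {"x": 0,"y": 0,"z": 0,"turn": 0},
  {"x": 0,"y": 0,"z": 0,"turn": 0},
])

```text
time: 30.25
tool_pos: [0.6146, -0.2238, 0.2187]
tool_rot: [-0.005, 0.079, 0.997, 0.012]
force: [-0.8, -0.4, -1.7]
grip_width: 0.0212
```

```bash
python3 -c "
from h import *
rep(1)"
```

```text
t 30.25 tip [ 0.6076 -0.2212  0.1134] to hole cm [-0.07 -0.11] F [-0.8 -0.4 -1.7] q3 0.77 gw 0.0212
```

>>> arm_command([
  {"x": -0.07,"y": -0.1,"z": -0.3,"turn": 0},
  {"x": 0,"y": 0,"z": -0.4,"turn": 0},
  {"x": 0,"y": 0,"z": -0.4,"turn": 0},
  {"x": 0,"y": 0,"z": -0.3,"turn": 0},
])

```text
time: 30.65
tool_pos: [0.6135, -0.2256, 0.2034]
tool_rot: [-0.005, 0.08, 0.997, 0.011]
force: [-0.0, -0.4, 0.7]
grip_width: 0.0215
```

```bash
python3 -c "
from h import *
rep(1)"
```

```text
t 30.65 tip [ 0.6065 -0.2231  0.0981] to hole cm [0.04 0.08] F [-0.  -0.4  0.7] q3 0.76 gw 0.0215
```

>>> arm_command([
  {"x": 0.02,"y": 0.05,"z": -0.5,"turn": 0},
  {"x": 0,"y": 0,"z": -0.5,"turn": 0},
  {"x": 0,"y": 0,"z": -0.5,"turn": 0},
  {"x": 0,"y": 0,"z": -0.5,"turn": 0},
])

```text
time: 31.05
tool_pos: [0.6141, -0.2272, 0.1919]
tool_rot: [-0.003, 0.081, 0.997, 0.013]
force: [-4.3, 2.8, 13.9]
grip_width: 0.0207
```

```bash
python3 -c "
from h import *
rep(1)"
```

```text
t 31.05 tip [ 0.6075 -0.2245  0.0866] to hole cm [-0.05  0.22] F [-4.3  2.8 13.9] q3 0.75 gw 0.0207
```

>>> arm_command([
  {"x": -0.05,"y": 0.2,"z": -0.3,"turn": 0},
  {"x": 0,"y": 0.05,"z": -0.6,"turn": 0},
  {"x": 0,"y": 0.05,"z": -0.6,"turn": 0},
  {"x": 0,"y": 0.05,"z": -0.6,"turn": 0},
])

```text
time: 31.45
tool_pos: [0.6127, -0.2272, 0.1767]
tool_rot: [-0.002, 0.082, 0.997, 0.012]
force: [-0.3, -0.3, -1.1]
grip_width: 0.0212
```

```bash
python3 -c "
from h import *
rep(1)"
```

```text
t 31.45 tip [ 0.6064 -0.2247  0.0714] to hole cm [0.05 0.24] F [-0.3 -0.3 -1.1] q3 0.75 gw 0.0212
```

>>> arm_command([
  {"x": 0,"y": 0.1,"z": -0.4,"turn": 0},
  {"x": 0,"y": 0,"z": -0.4,"turn": 0},
  {"x": 0,"y": 0,"z": -0.2,"turn": 0},
  {"x": 0,"y": 0,"z": 0,"turn": 0},
])

```text
time: 31.85
tool_pos: [0.6115, -0.2248, 0.1624]
tool_rot: [-0.004, 0.082, 0.997, 0.012]
force: [0.6, 0.1, -2.4]
grip_width: 0.0209
```

```bash
python3 -c "
from h import *
rep(1)"
```

```text
t 31.85 tip [ 0.6047 -0.2221  0.0571] to hole cm [ 0.22 -0.02] F [ 0.6  0.1 -2.4] q3 0.74 gw 0.0209
```

>>> arm_command([
  {"x": 0.1,"y": 0,"z": 1,"turn": 0},
  {"x": 0,"y": 0,"z": 1.3,"turn": 0},
  {"x": 0,"y": 0,"z": 1.3,"turn": 0},
  {"x": 0,"y": 0,"z": 1.2,"turn": 0},
  {"x": 0,"y": 0,"z": 0.5,"turn": 0},
  {"x": 0,"y": 0,"z": 0,"turn": 0},
  {"x": 0.1,"y": 0.8,"z": 0,"turn": 0},
  {"x": 0.1,"y": 0.8,"z": 0,"turn": 0},
  {"x": 0,"y": 0.4,"z": 0,"turn": 0},
  {"x": 0,"y": 0,"z": 0,"turn": 0},
  {"x": 0,"y": 0,"z": 0,"turn": 0},
])

```text
time: 32.95
tool_pos: [0.6154, -0.202, 0.2211]
tool_rot: [-0.003, 0.081, 0.997, 0.013]
force: [-0.5, -0.6, -1.3]
grip_width: 0.0211
```

```bash
python3 -c "
from h import *
rep(2)"
```

```text
t 32.95 tip [ 0.6088 -0.1993  0.1158] to hole cm [-0.08 -0.1 ] F [-0.5 -0.6 -1.3] q3 0.77 gw 0.0211
```

>>> arm_command([
  {"x": -0.08,"y": -0.1,"z": -0.4,"turn": 0},
  {"x": 0,"y": 0,"z": -0.4,"turn": 0},
  {"x": 0,"y": 0,"z": -0.4,"turn": 0},
  {"x": 0,"y": 0,"z": -0.3,"turn": 0},
])

```text
time: 33.35
tool_pos: [0.6141, -0.2038, 0.2046]
tool_rot: [-0.003, 0.081, 0.997, 0.012]
force: [0.5, 0.2, -1.8]
grip_width: 0.0212
```

```bash
python3 -c "
from h import *
rep(2)"
```

```text
t 33.35 tip [ 0.6074 -0.2012  0.0993] to hole cm [0.06 0.09] F [ 0.5  0.2 -1.8] q3 0.76 gw 0.0212
```

>>> arm_command([
  {"x": 0.05,"y": 0.1,"z": -0.3,"turn": 0},
  {"x": 0,"y": 0.02,"z": -0.5,"turn": 0},
  {"x": 0,"y": 0.02,"z": -0.5,"turn": 0},
  {"x": 0,"y": 0.02,"z": -0.5,"turn": 0},
])

```text
time: 33.75
tool_pos: [0.6149, -0.205, 0.1937]
tool_rot: [-0.002, 0.082, 0.997, 0.012]
force: [-3.5, 1.7, 13.4]
grip_width: 0.0212
```

```bash
python3 -c "
from h import *
rep(2)"
```

```text
t 33.75 tip [ 0.6086 -0.2025  0.0884] to hole cm [-0.05  0.21] F [-3.5  1.7 13.4] q3 0.76 gw 0.0212
```

>>> arm_command([
  {"x": -0.05,"y": 0.15,"z": -0.4,"turn": 0},
  {"x": 0,"y": 0.05,"z": -0.6,"turn": 0},
  {"x": 0,"y": 0.05,"z": -0.6,"turn": 0},
  {"x": 0,"y": 0.05,"z": -0.6,"turn": 0},
  {"x": 0,"y": 0.05,"z": -0.5,"turn": 0},
  {"x": 0,"y": 0,"z": 0,"turn": 0},
])

```text
time: 34.35
tool_pos: [0.613, -0.204, 0.1707]
tool_rot: [-0.002, 0.083, 0.996, 0.012]
force: [0.3, 0.4, -2.2]
grip_width: 0.021
```

```bash
python3 -c "
from h import *
rep(2)"
```

```text
t 34.35 tip [ 0.6067 -0.2015  0.0654] to hole cm [0.13 0.12] F [ 0.3  0.4 -2.2] q3 0.75 gw 0.021
```

Go a little deeper, then out and on to pin3.

>>> arm_command([
  {"x": 0.1,"y": 0,"z": -0.4,"turn": 0},
  {"x": 0,"y": 0,"z": -0.3,"turn": 0},
  {"x": 0,"y": 0,"z": 0,"turn": 0},
  {"x": 0,"y": 0,"z": 1,"turn": 0},
  {"x": 0,"y": 0,"z": 1.3,"turn": 0},
  {"x": 0,"y": 0,"z": 1.3,"turn": 0},
  {"x": 0,"y": 0,"z": 1.2,"turn": 0},
  {"x": 0,"y": 0,"z": 0.3,"turn": 0},
  {"x": 0,"y": 0,"z": 0,"turn": 0},
  {"x": 0.1,"y": 0.8,"z": 0,"turn": 0},
  {"x": 0,"y": 0.8,"z": 0,"turn": 0},
  {"x": 0,"y": 0.5,"z": 0,"turn": 0},
  {"x": 0,"y": 0,"z": 0,"turn": 0},
  {"x": 0,"y": 0,"z": 0,"turn": 0},
])

```text
time: 35.75
tool_pos: [0.616, -0.179, 0.2178]
tool_rot: [-0.001, 0.082, 0.997, 0.013]
force: [-0.5, 0.2, -2.4]
grip_width: 0.0213
```

```bash
python3 -c "
from h import *
rep(3)"
```

```text
t 35.75 tip [ 0.6098 -0.1763  0.1125] to hole cm [-0.07 -0.2 ] F [-0.5  0.2 -2.4] q3 0.77 gw 0.0213
```

>>> arm_command([
  {"x": -0.05,"y": -0.15,"z": -0.3,"turn": 0},
  {"x": 0,"y": 0,"z": -0.4,"turn": 0},
  {"x": 0,"y": 0,"z": -0.4,"turn": 0},
  {"x": 0,"y": 0,"z": -0.3,"turn": 0},
  {"x": 0,"y": 0,"z": -0.2,"turn": 0},
])

```text
time: 36.25
tool_pos: [0.6149, -0.1815, 0.1999]
tool_rot: [-0.002, 0.083, 0.997, 0.012]
force: [0.5, -1.0, -0.9]
grip_width: 0.0211
```

```bash
python3 -c "
from h import *
rep(3)"
```

```text
t 36.25 tip [ 0.6086 -0.179   0.0946] to hole cm [0.05 0.06] F [ 0.5 -1.  -0.9] q3 0.76 gw 0.0211
```

>>> arm_command([
  {"x": 0,"y": 0.05,"z": -0.5,"turn": 0},
  {"x": 0,"y": 0,"z": -0.5,"turn": 0},
  {"x": 0,"y": 0,"z": -0.3,"turn": 0},
  {"x": 0,"y": 0,"z": 0,"turn": 0},
])

```text
time: 36.65
tool_pos: [0.6145, -0.181, 0.1851]
tool_rot: [-0.002, 0.083, 0.996, 0.012]
force: [0.4, -1.1, -1.7]
grip_width: 0.0211
```

```bash
python3 -c "
from h import *
rep(3)"
```

```text
t 36.65 tip [ 0.6081 -0.1784  0.0798] to hole cm [0.1  0.01] F [ 0.4 -1.1 -1.7] q3 0.75 gw 0.0211
```

>>> arm_command([
  {"x": 0,"y": 0,"z": 2,"turn": 0},
  {"x": 0,"y": 0,"z": 3,"turn": 0},
  {"x": 0,"y": 0,"z": 3,"turn": 0},
  {"x": 0,"y": 0,"z": 3,"turn": 0},
  {"x": 0,"y": 1,"z": 1,"turn": 0},
  {"x": 0.3,"y": 3,"z": 0,"turn": 0},
  {"x": 0.3,"y": 4,"z": 0,"turn": 0},
  {"x": 0.3,"y": 4,"z": 0,"turn": 0},
  {"x": 0.3,"y": 4,"z": 0,"turn": 0},
  {"x": 0.3,"y": 4,"z": 0,"turn": 0},
  {"x": 0.3,"y": 4,"z": 0,"turn": 0},
  {"x": 0.3,"y": 4,"z": 0,"turn": 0},
  {"x": 0.3,"y": 4,"z": 0,"turn": 0},
  {"x": 0.3,"y": 3,"z": 0,"turn": 0},
  {"x": 0,"y": 1,"z": 0,"turn": 0},
  {"x": 0,"y": 0,"z": 0,"turn": 0},
  {"x": 0,"y": 0,"z": 0,"turn": 0},
])

```text
time: 38.35
tool_pos: [0.6301, 0.2007, 0.2987]
tool_rot: [-0.01, 0.082, 0.996, 0.012]
force: [-0.3, -0.8, -2.2]
grip_width: 0.021
```

```bash
cat >> h.py <<'E'
def org():
    s=monitor.state();q=s['tool_rot'];z=Ro.from_quat([q[1],q[2],q[3],q[0]]).as_matrix()[:2,2];p=s['tool_pos']
    o=np.r_[p[:2]-z*.019+[-.0023,0]+(z-ZG)*.039,p[2]-.0203]
    print('origin',np.round(o,4),'to seat cm',np.round((np.array([.6472,.2002,.114])-o)*100,2),'tip',np.round(tip(),4),'ptilt',np.round(z-ZG,3))
E
python3 - <<'E'
from h import *
st();org()
c=cap('top','t13.png');im=c['img'].astype(int)
for i,h in HOLES.items():
    u,v=np.round(proj(c,np.r_[h,.098])[0]).astype(int);print(i,u,v,im[v-1:v+2,u-1:u+2].mean((0,1)).round())
t=load('top1')['img'].astype(int)
for i,h in HOLES.items():
    u,v=np.round(proj(c,np.r_[h,.098])[0]).astype(int);print('start',i,t[v-1:v+2,u-1:u+2].mean((0,1)).round())
m=im[215:245,365:385];m=m[...,0]>m[...,1]*1.8;v,u=np.nonzero(m);print('tab',v.min()+215,v.max()+215,m.sum())
E
```

```text
t 38.35 pos [0.6301 0.2007 0.2987] zt [-0.018  0.026 -1.   ] yang 80.5 F [-0.3 -0.8 -2.2] gw 0.021 q [-0.84  0.47  0.73  1.42 -0.34  1.38  1.3 ]
origin [0.6262 0.2012 0.2784] to seat cm [  2.1   -0.1  -16.44] tip [0.6221 0.2034 0.1934] ptilt [-0.049  0.026]
0 440 210 [71. 69. 60.]
1 428 209 [75. 72. 62.]
2 416 208 [78. 75. 65.]
3 404 208 [83. 79. 68.]
start 0 [65. 63. 55.]
start 1 [73. 70. 64.]
start 2 [70. 68. 60.]
start 3 [71. 67. 58.]
tab 225 233 86
```

>>> arm_command([
  {"x": 0.8,"y": 0,"z": 0,"turn": 0},
  {"x": 0.8,"y": -0.1,"z": 0,"turn": 0},
  {"x": 0.4,"y": 0,"z": 0,"turn": 0},
  {"x": 0,"y": 0,"z": 0,"turn": 0},
  {"x": 0,"y": 0,"z": -1.5,"turn": 0},
  {"x": 0,"y": 0,"z": -2,"turn": 0},
  {"x": 0,"y": 0,"z": -1,"turn": 0},
  {"x": 0,"y": 0,"z": 0,"turn": 0},
])

```text
time: 39.2
tool_pos: [0.653, 0.1897, 0.2512]
tool_rot: [-0.009, 0.089, 0.996, 0.011]
force: [-0.2, 1.0, -1.3]
grip_width: 0.0214
```

```bash
python3 -c "
from h import *
org()"
```

```text
origin [0.6492 0.1902 0.2309] to seat cm [ -0.2    1.   -11.69] tip [0.6451 0.1922 0.1459] ptilt [-0.047  0.024]
```

>>> arm_command([
  {"x": -0.1,"y": 0.5,"z": 0,"turn": 0},
  {"x": 0,"y": 0.4,"z": 0,"turn": 0},
  {"x": 0,"y": 0,"z": 0,"turn": 0},
  {"x": 0,"y": 0,"z": -1,"turn": 0},
  {"x": 0,"y": 0,"z": -1,"turn": 0},
  {"x": 0,"y": 0,"z": -1,"turn": 0},
  {"x": 0,"y": 0,"z": 0,"turn": 0},
])

```text
time: 39.9
tool_pos: [0.6522, 0.2007, 0.2202]
tool_rot: [-0.008, 0.088, 0.996, 0.012]
force: [-1.2, 0.0, -2.2]
grip_width: 0.0213
```

```bash
python3 -c "
from h import *
org()"
```

```text
origin [0.6484 0.2012 0.1999] to seat cm [-0.12 -0.1  -8.59] tip [0.6445 0.2034 0.1149] ptilt [-0.045  0.025]
```

>>> arm_command([
  {"x": -0.05,"y": -0.1,"z": -1,"turn": 0},
  {"x": 0,"y": 0,"z": -1,"turn": 0},
  {"x": 0,"y": 0,"z": -1,"turn": 0},
  {"x": 0,"y": 0,"z": -1,"turn": 0},
  {"x": 0,"y": 0,"z": -0.5,"turn": 0},
  {"x": 0,"y": 0,"z": 0,"turn": 0},
])

```text
time: 40.5
tool_pos: [0.6511, 0.1989, 0.1699]
tool_rot: [-0.009, 0.088, 0.996, 0.011]
force: [0.0, 0.4, -1.8]
grip_width: 0.0209
```

```bash
python3 -c "
from h import *
st();org()"
```

```text
t 40.5 pos [0.6511 0.1989 0.1699] zt [-0.016  0.024 -1.   ] yang 79.8 F [ 0.   0.4 -1.8] gw 0.0209 q [-0.79  0.6   0.68  1.53 -0.42  1.17  1.36]
origin [0.6472 0.1994 0.1496] to seat cm [-0.    0.08 -3.56] tip [0.6433 0.2015 0.0646] ptilt [-0.047  0.024]
```

>>> arm_command([
  {"x": 0,"y": 0.1,"z": -0.8,"turn": 0},
  {"x": 0,"y": 0,"z": -0.8,"turn": 0},
  {"x": 0,"y": 0,"z": -0.8,"turn": 0},
  {"x": 0,"y": 0,"z": -0.5,"turn": 0},
  {"x": 0,"y": 0,"z": 0,"turn": 0},
])

```text
time: 41.0
tool_pos: [0.6515, 0.2003, 0.1389]
tool_rot: [-0.008, 0.088, 0.996, 0.012]
force: [-0.1, 0.7, -2.3]
grip_width: 0.0209
```

```bash
python3 -c "
from h import *
st();org()"
```

```text
t 41.0 pos [0.6515 0.2003 0.1389] zt [-0.015  0.025 -1.   ] yang 79.9 F [-0.1  0.7 -2.3] gw 0.0209 q [-0.79  0.62  0.66  1.56 -0.44  1.12  1.38]
origin [0.6477 0.2008 0.1186] to seat cm [-0.05 -0.06 -0.46] tip [0.6438 0.2029 0.0336] ptilt [-0.046  0.025]
```

>>> arm_command([
  {"x": 0,"y": 0,"z": -0.3,"turn": 0},
  {"x": 0,"y": 0,"z": -0.2,"turn": 0},
  {"x": 0,"y": 0,"z": 0,"turn": 0},
])

```text
time: 41.3
tool_pos: [0.6519, 0.2003, 0.1346]
tool_rot: [-0.008, 0.088, 0.996, 0.012]
force: [-0.3, 0.2, -1.4]
grip_width: 0.021
```

```bash
python3 -c "
from h import *
st();org()"
```

```text
t 41.3 pos [0.6519 0.2003 0.1346] zt [-0.014  0.025 -1.   ] yang 79.9 F [-0.3  0.2 -1.4] gw 0.021 q [-0.78  0.63  0.66  1.56 -0.44  1.11  1.38]
origin [0.6482 0.2008 0.1143] to seat cm [-0.1  -0.06 -0.03] tip [0.6443 0.203  0.0293] ptilt [-0.045  0.025]
```

>>> arm_command([
  {"x": 0,"y": 0,"z": 0,"turn": 0},
  {"x": 0,"y": 0,"z": 0,"turn": 0},
  {"x": 0,"y": 0,"z": 0,"turn": 0},
  {"x": 0,"y": 0,"z": 0,"turn": 0},
  {"x": 0,"y": 0,"z": 0,"turn": 0},
  {"x": 0,"y": 0,"z": 1.5,"turn": 0},
  {"x": 0,"y": 0,"z": 3,"turn": 0},
  {"x": 0,"y": 0,"z": 4,"turn": 0},
  {"x": 0,"y": 0,"z": 4,"turn": 0},
  {"x": 0,"y": 0,"z": 3,"turn": 0},
  {"x": -2,"y": -2,"z": 0,"turn": 0},
  {"x": -2,"y": -3,"z": 0,"turn": 0},
  {"x": -2,"y": -3,"z": 0,"turn": 0},
  {"x": 0,"y": -2,"z": 0,"turn": 0},
  {"x": 0,"y": 0,"z": 0,"turn": 0},
], jaw=0.3)

```text
time: 42.8
tool_pos: [0.5921, 0.0964, 0.3092]
tool_rot: [-0.0, 0.088, 0.996, 0.015]
force: [0.5, -0.7, -0.2]
grip_width: 0.0554
```

Run:
```python
from h import *
st()
w=cap('wrist','w14.png');t=cap('top','t14.png');s=cap('scene','s14.png')
u,v=proj(w,[.6472,.2002,.13])[0].astype(int);print(u,v)
u=min(max(u,110),530);v=min(max(v,110),370)
a=cv2.resize(w['img'][v-110:v+110,u-110:u+110,::-1],(400,400),interpolation=3)
b=cv2.resize(t['img'][150:350,140:470,::-1],(400,242),interpolation=3)
d=cv2.resize(s['img'][80:200,240:400,::-1],(400,300),interpolation=3)
M=np.zeros((542,800,3),np.uint8);M[:400,:400]=a;M[:242,400:]=b;M[242:,400:]=d;cv2.imwrite('pics/m14.png',M)
```

```text
t 42.8 pos [0.5921 0.0964 0.3092] zt [ 0.002  0.03  -1.   ] yang 79.9 F [ 0.5 -0.7 -0.2] gw 0.0554 q [-0.81  0.33  0.78  1.57 -0.27  1.33  1.4 ]
442 246
```

View pics/m14.png

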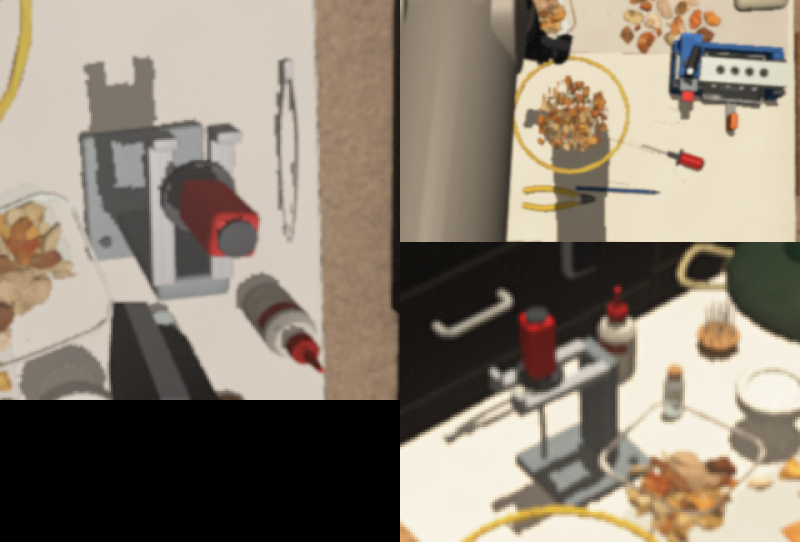

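>>> arm_command([
  {"x": -1,"y": -3,"z": 0,"turn": 2},
  {"x": -1,"y": -4,"z": 0,"turn": 2},
  {"x": -1,"y": -4,"z": 0,"turn": 2},
  {"x": -1,"y": -4,"z": 0,"turn": 0},
  {"x": -1,"y": -4,"z": 0,"turn": 0},
  {"x": 0,"y": -4,"z": 0,"turn": 0},
  {"x": 0,"y": -4,"z": 0,"turn": 0},
  {"x": 0,"y": -2,"z": -2,"turn": 0},
  {"x": 0,"y": 0,"z": -4,"turn": 0},
  {"x": 0,"y": 0,"z": -4,"turn": 0},
  {"x": 0,"y": 0,"z": -2,"turn": 0},
  {"x": 0,"y": 0,"z": 0,"turn": 0},
], jaw=-0.1)

```text
time: 44.15
tool_pos: [0.5514, -0.1739, 0.1825]
tool_rot: [-0.001, 0.011, 1.0, 0.015]
force: [-0.3, -0.0, -0.4]
grip_width: 0.0386
```

Run:
```python
from h import *
st()
```

```text
t 44.15 pos [ 0.5514 -0.1739  0.1825] zt [-0.002  0.029 -1.   ] yang 88.7 F [-0.3 -0.  -0.4] gw 0.0386 q [-0.36  0.42  0.8   1.78 -0.37  1.1   2.11]
```

>>> arm_command([
  {"x": -0.7,"y": -1.5,"z": 0,"turn": -1},
  {"x": -0.6,"y": -1.4,"z": 0,"turn": -1},
  {"x": 0,"y": 0,"z": 0,"turn": 0},
  {"x": 0,"y": 0,"z": -2,"turn": 0},
  {"x": 0,"y": 0,"z": -3,"turn": 0},
  {"x": 0,"y": 0,"z": -2.5,"turn": 0},
  {"x": 0,"y": 0,"z": 0,"turn": 0},
])

```text
time: 44.85
tool_pos: [0.5444, -0.2077, 0.1144]
tool_rot: [0.007, 0.029, 0.999, 0.013]
force: [-0.2, -0.0, -1.6]
grip_width: 0.0384
```

Run:
```python
from h import *
st()
```

```text
t 44.85 pos [ 0.5444 -0.2077  0.1144] zt [ 0.016  0.025 -1.   ] yang 86.7 F [-0.2 -0.  -1.6] gw 0.0384 q [-0.27  0.5   0.76  1.84 -0.45  0.97  2.21]
```

>>> arm_command([
  {"x": -0.8,"y": -0.2,"z": -1,"turn": 0},
  {"x": 0,"y": 0,"z": -2,"turn": 0},
  {"x": 0,"y": 0,"z": -2,"turn": 0},
  {"x": 0,"y": 0,"z": -1.2,"turn": 0},
  {"x": 0,"y": 0,"z": 0,"turn": 0},
])

```text
time: 45.35
tool_pos: [0.5392, -0.2132, 0.0571]
tool_rot: [0.013, 0.03, 0.999, 0.012]
force: [-0.6, 0.2, 0.9]
grip_width: 0.0383
```

Run:
```python
from h import *
st()
```

```text
t 45.35 pos [ 0.5392 -0.2132  0.0571] zt [ 0.028  0.023 -0.999] yang 86.6 F [-0.6  0.2  0.9] gw 0.0383 q [-0.21  0.56  0.7   1.9  -0.52  0.85  2.28]
```

>>> arm_command([
  {"x": -0.2,"y": 0.3,"z": -0.8,"turn": 0},
  {"x": 0,"y": 0,"z": -1,"turn": 0},
  {"x": 0,"y": 0,"z": -0.8,"turn": 0},
  {"x": 0,"y": 0,"z": 0,"turn": 0},
])

```text
time: 45.75
tool_pos: [0.5387, -0.2107, 0.0318]
tool_rot: [0.016, 0.03, 0.999, 0.011]
force: [0.3, -0.3, 0.3]
grip_width: 0.0381
```

>>> arm_command([
  {"x": 0,"y": 0,"z": 0,"turn": 0},
  {"x": 0,"y": 0,"z": 0,"turn": 0},
  {"x": 0,"y": 0,"z": 0,"turn": 0},
  {"x": 0,"y": 0,"z": 0,"turn": 0},
  {"x": 0,"y": 0,"z": 0,"turn": 0},
], jaw=-1, force=90)

```text
time: 46.25
tool_pos: [0.5391, -0.211, 0.0326]
tool_rot: [0.016, 0.029, 0.999, 0.011]
force: [1.2, 0.3, -0.9]
grip_width: 0.01
```

Run:
```python
from h import *
st()
```

```text
t 46.25 pos [ 0.5391 -0.211   0.0326] zt [ 0.033  0.021 -0.999] yang 86.7 F [ 1.2  0.3 -0.9] gw 0.01 q [-0.19  0.59  0.67  1.92 -0.56  0.8   2.31]
```

>>> arm_command([
  {"x": 0,"y": 0,"z": 0,"turn": 0},
  {"x": 0,"y": 0,"z": 0,"turn": 0},
  {"x": -0.1,"y": 0.1,"z": -0.5,"turn": 0},
  {"x": 0,"y": 0,"z": -0.4,"turn": 0},
  {"x": 0,"y": 0,"z": 0,"turn": 0},
], jaw=-0.4)

```text
time: 46.75
tool_pos: [0.5384, -0.2099, 0.0229]
tool_rot: [0.017, 0.03, 0.999, 0.011]
force: [-0.7, 0.6, 0.1]
grip_width: 0.0254
```

>>> arm_command([
  {"x": 0,"y": 0,"z": 0,"turn": 0},
  {"x": 0,"y": 0,"z": 0,"turn": 0},
  {"x": 0,"y": 0,"z": 0,"turn": 0},
  {"x": 0,"y": 0,"z": 0,"turn": 0},
], jaw=-1)

```text
time: 47.15
tool_pos: [0.5382, -0.2105, 0.0236]
tool_rot: [0.017, 0.03, 0.999, 0.011]
force: [-0.0, -0.1, -1.0]
grip_width: 0.0104
```

Run:
```python
from h import *
st()
```

```text
t 47.15 pos [ 0.5382 -0.2105  0.0236] zt [ 0.034  0.021 -0.999] yang 86.6 F [-0.  -0.1 -1. ] gw 0.0104 q [-0.19  0.6   0.66  1.93 -0.57  0.78  2.31]
```

>>> arm_command([
  {"x": 0,"y": 0,"z": 0.5,"turn": 0},
  {"x": 0,"y": 0,"z": 0.4,"turn": 0},
  {"x": 0,"y": 0,"z": 0,"turn": 0},
  {"x": -0.8,"y": 0.04,"z": 0,"turn": 0},
  {"x": -0.8,"y": 0.04,"z": 0,"turn": 0},
  {"x": -0.8,"y": 0.04,"z": 0,"turn": 0},
  {"x": 0,"y": 0,"z": 0,"turn": 0},
])

```text
time: 47.85
tool_pos: [0.5095, -0.2082, 0.0317]
tool_rot: [0.014, 0.03, 0.999, 0.012]
force: [0.6, -1.0, -2.6]
grip_width: 0.0102
```

Run:
```python
from h import *
st()
```

```text
t 47.85 pos [ 0.5095 -0.2082  0.0317] zt [ 0.029  0.023 -0.999] yang 86.6 F [ 0.6 -1.  -2.6] gw 0.0102 q [-0.2   0.56  0.68  1.98 -0.55  0.77  2.32]
```

>>> arm_command([
  {"x": -0.9,"y": 0,"z": 0.05,"turn": 0},
  {"x": -1,"y": 0.04,"z": 0,"turn": 0},
  {"x": -1,"y": 0.04,"z": 0.05,"turn": 0},
  {"x": -1,"y": 0.04,"z": 0,"turn": 0},
  {"x": -1,"y": 0.04,"z": 0.05,"turn": 0},
  {"x": -1,"y": 0.04,"z": 0,"turn": 0},
  {"x": -0.8,"y": 0.04,"z": 0,"turn": 0},
  {"x": 0,"y": 0,"z": 0,"turn": 0},
  {"x": 0,"y": 0,"z": 1.5,"turn": 0},
  {"x": 0,"y": 0,"z": 2,"turn": 0},
  {"x": 0,"y": 0,"z": 2,"turn": 0},
  {"x": 0,"y": 0,"z": 2,"turn": 0},
  {"x": 0,"y": 0,"z": 0,"turn": 0},
])

```text
time: 49.15
tool_pos: [0.4356, -0.2055, 0.1107]
tool_rot: [0.014, 0.031, 0.999, 0.012]
force: [0.6, -0.7, -1.4]
grip_width: 0.0103
```

Run:
```python
from h import *
st()
c=cap('top','t15.png')
M=c['img'].astype(int)
# mat: brown texture region
hsv=cv2.cvtColor(c['img'],cv2.COLOR_RGB2HSV)
m=cv2.inRange(hsv,(8,90,60),(20,255,220));m[:, :140]=0;m[:225]=0;m[345:]=0;m[:,262:]=0
m=cv2.morphologyEx(m,cv2.MORPH_CLOSE,np.ones((7,7)));n,l,s,ce=cv2.connectedComponentsWithStats(m);k=1+s[1:,4].argmax();print(s[k],ce[k])
r=cv2.minAreaRect(np.argwhere(l==k)[:,::-1].astype(np.float32));print(r)
P=np.array([pix(c,*p,.008)[:2] for p in cv2.boxPoints(r)]);print(P,P.mean(0))
print(monitor.state()['time'])
```

```text
t 49.15 pos [ 0.4356 -0.2055  0.1107] zt [ 0.029  0.023 -0.999] yang 86.5 F [ 0.6 -0.7 -1.4] gw 0.0103 q [-0.33  0.32  0.84  2.09 -0.36  0.85  2.23]
[ 149  225  113   94 5246] [191.87838353 282.73656119]
((199.73880004882812, 280.70013427734375), (85.10269927978516, 115.37638854980469), 73.9600601196289)
[[0.51742322 0.34101894]
 [0.58474515 0.1259928 ]
 [0.42460399 0.07515215]
 [0.3596989  0.28780779]] [0.47161782 0.20749292]
49.2
```

Run:
```python
from h import *
c=load('t15');im=c['img'][:,:,::-1]
w=cap('wrist','w15.png')['img'][:,:,::-1]
M=np.zeros((600,800,3),np.uint8)
M[:225,:360]=cv2.resize(im[230:330,140:300],(360,225),interpolation=3)
M[:225,360:]=cv2.resize(im[190:300,340:470],(440,225),interpolation=3)
M[225:,:500]=cv2.resize(w[180:480,120:520],(500,375),interpolation=3)
s=cap('scene','s15.png')['img'][:,:,::-1];M[225:,500:]=cv2.resize(s[230:430,290:450],(300,375),interpolation=3)
cv2.imwrite('pics/m15.png',M)
```

```text
(no output)
```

View pics/m15.png

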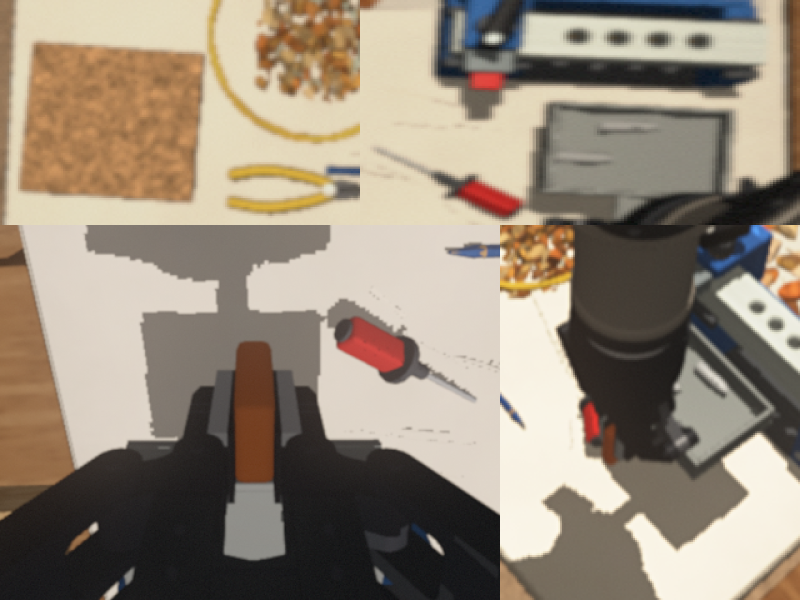

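>>> arm_command([
  {"x": 0,"y": 1,"z": 0,"turn": 0},
  {"x": 0,"y": 2,"z": 0,"turn": 0},
  {"x": -0.3,"y": 3,"z": 0,"turn": 0},
  {"x": -0.3,"y": 3,"z": 0,"turn": 0},
  {"x": -0.3,"y": 3,"z": 0,"turn": 0},
  {"x": -0.3,"y": 3,"z": 0,"turn": 0},
  {"x": -0.3,"y": 3,"z": 0,"turn": 0},
  {"x": -0.3,"y": 3,"z": 0,"turn": 0},
  {"x": -0.3,"y": 3,"z": 0,"turn": 0},
  {"x": -0.3,"y": 3,"z": 0,"turn": 0},
  {"x": -0.3,"y": 3,"z": 0,"turn": 0},
  {"x": -0.3,"y": 3,"z": 0,"turn": 0},
  {"x": -0.3,"y": 3,"z": 0,"turn": 0},
  {"x": 0,"y": 2,"z": 0,"turn": 0},
  {"x": 0,"y": 1,"z": 0,"turn": 0},
  {"x": 0,"y": 0,"z": 0,"turn": 0},
  {"x": 0,"y": 0,"z": 0,"turn": 0},
])

```text
time: 51.0
tool_pos: [0.3788, 0.2068, 0.0938]
tool_rot: [-0.004, 0.03, 1.0, 0.008]
force: [-0.1, -0.7, -2.1]
grip_width: 0.0107
```

Run:
```python
from h import *
st()
```

```text
t 51.0 pos [0.3788 0.2068 0.0938] zt [-0.007  0.016 -1.   ] yang 86.6 F [-0.1 -0.7 -2.1] gw 0.0107 q [-1.2   0.23  0.69  2.2  -0.23  0.78  1.15]
```

>>> arm_command([
  {"x": 0.5,"y": 1,"z": 0,"turn": 0},
  {"x": 0.5,"y": 1,"z": 0,"turn": 0},
  {"x": 0,"y": 0,"z": 0,"turn": 0},
  {"x": 0,"y": 0,"z": -1,"turn": 0},
  {"x": 0,"y": 0,"z": -1.5,"turn": 0},
  {"x": 0,"y": 0,"z": -1.5,"turn": 0},
  {"x": 0,"y": 0,"z": -0.7,"turn": 0},
  {"x": 0,"y": 0,"z": 0,"turn": 0},
])

```text
time: 51.8
tool_pos: [0.3905, 0.2241, 0.0434]
tool_rot: [-0.004, 0.034, 0.999, 0.007]
force: [0.9, 0.1, -2.9]
grip_width: 0.011
```

Run:
```python
from h import *
st()
```

```text
t 51.8 pos [0.3905 0.2241 0.0434] zt [-0.008  0.015 -1.   ] yang 86.1 F [ 0.9  0.1 -2.9] gw 0.011 q [-1.13  0.36  0.62  2.19 -0.36  0.68  1.24]
```

>>> arm_command([
  {"x": 0,"y": 0.3,"z": -0.4,"turn": 0},
  {"x": 0,"y": 0,"z": -0.4,"turn": 0},
  {"x": 0,"y": 0,"z": -0.4,"turn": 0},
  {"x": 0,"y": 0,"z": -0.3,"turn": 0},
  {"x": 0,"y": 0,"z": -0.2,"turn": 0},
  {"x": 0,"y": 0,"z": 0,"turn": 0},
])

```text
time: 52.4
tool_pos: [0.3911, 0.2287, 0.0275]
tool_rot: [-0.004, 0.034, 0.999, 0.009]
force: [-2.1, -2.1, 3.9]
grip_width: 0.0106
```

Run:
```python
from h import *
st()
```

```text
t 52.4 pos [0.3911 0.2287 0.0275] zt [-0.008  0.019 -1.   ] yang 86.1 F [-2.1 -2.1  3.9] gw 0.0106 q [-1.11  0.39  0.59  2.19 -0.39  0.65  1.27]
```

On the mat; release, rise and check.

>>> arm_command([
  {"x": 0,"y": 0,"z": 0,"turn": 0},
  {"x": 0,"y": 0,"z": 0,"turn": 0},
  {"x": 0,"y": 0,"z": 0,"turn": 0},
  {"x": 0,"y": 0,"z": 0,"turn": 0},
  {"x": 0,"y": 0,"z": 0,"turn": 0},
  {"x": 0,"y": 0,"z": 1,"turn": 0},
  {"x": 0,"y": 0,"z": 2,"turn": 0},
  {"x": 0,"y": 0,"z": 3,"turn": 0},
  {"x": 0,"y": 0,"z": 4,"turn": 0},
  {"x": 0,"y": 0,"z": 4,"turn": 0},
  {"x": 0,"y": 0,"z": 4,"turn": 0},
  {"x": 0,"y": -3,"z": 2,"turn": 0},
  {"x": 0,"y": -4,"z": 0,"turn": 0},
  {"x": 0,"y": -4,"z": 0,"turn": 0},
  {"x": 0,"y": -4,"z": 0,"turn": 0},
  {"x": 0,"y": -4,"z": 0,"turn": 0},
  {"x": 0,"y": -3,"z": 0,"turn": 0},
  {"x": 0,"y": 0,"z": 0,"turn": 0},
  {"x": 0,"y": 0,"z": 0,"turn": 0},
], jaw=0)

```text
time: 54.3
tool_pos: [0.393, -0.0021, 0.243]
tool_rot: [0.001, 0.037, 0.999, 0.015]
force: [0.2, -0.6, -0.0]
grip_width: 0.043
```

Run:
```python
from h import *
st()
c=cap('top','t16.png');im=c['img'].astype(int);hsv=cv2.cvtColor(c['img'],cv2.COLOR_RGB2HSV)
# orange grip
m=cv2.inRange(hsv,(5,180,120),(14,255,255));m[:300]=0;m[:,:150]=0;m[:,240:]=0
v,u=np.nonzero(m);print('grip px',u.mean(),v.mean(),len(u),pix(c,u.mean(),v.mean(),.056)[:2] if len(u) else None)
# tray gray region in mat area
g=((hsv[...,1]<45)&(hsv[...,2]>70)&(hsv[...,2]<190)).astype(np.uint8);g[:245]=0;g[325:]=0;g[:,:148]=0;g[:,232:]=0
n,l,s,ce=cv2.connectedComponentsWithStats(g);k=1+s[1:,4].argmax();print('tray',s[k],ce[k],pix(c,*ce[k],.016)[:2])
r=cv2.minAreaRect(np.argwhere(l==k)[:,::-1].astype(np.float32));print(r)
b=((hsv[...,0]>8)&(hsv[...,0]<20)&(hsv[...,1]>90)).astype(np.uint8);b|=(l==k).astype(np.uint8);b[:240]=0;b[330:]=0;b[:,:147]=0;b[:,233:]=0
b=cv2.morphologyEx(b,cv2.MORPH_OPEN,np.ones((5,5)));v,u=np.nonzero(b);print('mat',u.min(),u.max(),v.min(),v.max(),pix(c,(u.min()+u.max())/2,(v.min()+v.max())/2,.008)[:2])
m=im[215:245,365:385];m=m[...,0]>m[...,1]*1.8;v,u=np.nonzero(m);print('tab',v.min()+215,v.max()+215,m.sum())
t1=load('top1')['img'].astype(int);print('punch diff',abs(im[150:200,175:225]-t1[150:200,175:225]).mean(), 'pencil diff',abs(im[298:314,284:356]-t1[298:314,284:356]).mean())
tr=im[260:315,160:225].mean(2).round().astype(int);np.set_printoptions(linewidth=250);print(tr[::3,::3])
```

```text
t 54.3 pos [ 0.393  -0.0021  0.243 ] zt [ 0.004  0.031 -1.   ] yang 85.8 F [ 0.2 -0.6 -0. ] gw 0.043 q [-1.15 -0.23  0.94  2.1   0.17  1.17  1.21]
grip px 181.59615384615384 322.9423076923077 52 [0.39121413 0.22863858]
tray [ 162  263   54   54 2050] [189.42439024 285.83853659] [0.46046973 0.22577012]
((188.2941131591797, 290.17645263671875), (51.079872131347656, 51.54005432128906), 4.39870548248291)
mat 149 229 249 329 [0.45437464 0.22811011]
tab 225 233 87
punch diff 5.3252 pencil diff 24.953703703703702
[[111 112 123 125 131 120 113 113 118 130 125 116 114 111 128 123 117 122 117 105 108 122]
 [143 118 124 117 112 121 133 125 119 121 124 117 121 124 123 118 115 113 115 119 127 118]
 [130 128  97  71 124 106  92 105 109 113 113  96 102 119 118 114 120 125 112 103 115 121]
 [125 124  93  76 139 140 140 145 150 153 154 149 130 120 126 126 110  92 103  58 121 114]
 [132 123  67  89 140 140 140 137 132 125 128 130 130 140 141 144 143 141 126  55 121 113]
 [117 120  63 109 129 131 129 135 139 139 140 141 142 141 141 142 142 141 114  70 116 120]
 [110 122  91 155 161 162 154 149 125 139 
[... 441 characters left out ...]
9 140 139 140 139 140 140 139 140 141 140 129  56 100 135 137]
 [122  75  77 135 139 137 138 138 140 139 139 140 139 139 140 139 140 120  50 114 115 116]
 [119  60  88 135 135 138 136 136 138 138 140 139 140 140 141 141 139 124  55 129 125 111]
 [125 115 125 114 109 115 125 126 124 129 133 137 137 139 139 139 138 111  67 124 134 117]
 [131 141 110  85  94  97 105 100 100 117 114 110 119 125 115 113 115  97  80 136 136 123]
 [130 131 132 122 127 115 132 113 132 135 109  92 116  89  90  89  97  89  80 108 124 127]
 [115 113 120 117 119 123 125 120 136 140 103 103 116 131 134 125 134 128 104 114 123 126]
 [126 102 107 116 137 121 119 126 135 136  99 114 124 129 137 113 114 118 112 110 124 136]]
```

```bash
python3 -c "
from rig import ticket
print(ticket.hand_in())"
```

```text
the job is handed in; nothing more can be done
None
```

I did every step and handed the job in at about 54 s of the 210 s. The hand-in reports no verdict.

**What I did**
- **Tray and clamp:** I put the tray in the stand's tunnel and turned the clamp screw to its stop. The tab stands out about 14 mm in the top camera.
- **Pins:** I took the punch off the hook and probed all four holes. Only pin1 and pin2 were there, and both came out at about 14 N. In holes 0 and 3 the tip went 14 and 18 mm down with no force.
- **Finish:** I hung the punch back, drew the tray out and set it down on the mat.

**Last checks**
- **Pins in the tray:** A camera picture after drawing the tray out showed two pins in it. After it was set down I had no viewings left, so I checked the pixel values, where both pins still show as bright streaks.
- **Tray on the mat:** Its centre is near (0.461, 0.226), within about 5 mm of the mat's centre at (0.464, 0.228). I did not measure its level directly. It was lowered until it touched, then released.
- **Punch and tab:** A picture after I let go showed the punch hanging upright, and the top camera showed little change there by the end. The tab still reads fully out.

**What went wrong or stayed unsure**
- **Look-alike punch:** The small one toppled onto the tray during my first move. I don't know if the arm knocked it or it fell by itself. I pushed it off, and it now lies on the bench beside the tray's old place.
- **First tray insertion:** On the first try the tray's front edge caught at the tunnel entrance. I backed off, gripped again and it went in.
- **Pencil:** The last image comparison there showed a difference. I put it down to the arm and its shadow over that spot and did not check further. I never touched the pencil on purpose.

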